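# Close and dip the soap feed tank

### The arm

A 7-joint arm with a two-finger parallel gripper is mounted at the origin on the work surface. World frame = base frame: x ahead of the robot, y to its left, z up, the work surface at z = 0. Lengths are in m, angles in rad, forces in N, time in s.
With the tool pointing down it reaches from about 0.4 to 0.875 m from the base axis. Payload 19.3 kg.
Tool frame: the origin (TCP) lies midway between the tips of the shut fingers; the grasp point (between the pads) lies r.grasp_offset behind it (r.grasp_offset is the distance from the TCP to the grasp point, in m); z points along the fingers, x is the direction in which the jaws open and shut, and the axes are right-handed (so a half turn about z gives the same grasp; the last joint's range is limited). The gripper opens to 85 mm and grips with 20 to 120 N. Pads are 22 mm wide; open, the fingers measure 114 mm over their backs; the gripper's body (76 mm by 85 mm) begins 54 mm behind the grasp point. The pads swing forward as they close: fully open they stand 13 mm farther back than shut.
Start: joints at [1.259, 0.521, -0.036, 1.599, 0.021, 1.021, -0.113], TCP at [0.15, -0.607, 0.231] pointing down, gripper open.
Joint ranges: [-2.91, 2.91], [-0.3, 2.13], [-1.5, 1.42], [0.17, 2.43], [-1.26, 4.41], [0.16, 1.93], [-2.52, 2.52]. Speed limits (rad/s): [1.89, 1.89, 2.39, 2.39, 3.01, 3.01, 3.01].

### API

Orientations are given as a unit quaternion [w, x, y, z].
In Python, from cell import r gives the robot as it stands.
- The arm moves only by the shell command python3 -m handwheel 'ROWS' [OPENING] [FORCE]. ROWS is JSON, a list of rows, each an object with "linear": the shift along the tool's x, y, z in mm, a list of three; "turn": the turn about the tool's z in degrees. A call has 1 to 10 rows; each row is the pose to reach, as a shift and turn from the pose commanded when the call began, along the tool's axes at that moment; what a row does not reach only later rows make up. A row lasts 1/12 s, in which the tool goes at most 41.7 mm and 7.16 degrees, less where a joint would pass 70% of its speed; a pose out of reach is approached as far as the arm can. A call with a gripper value outside its range is refused whole. OPENING is the finger opening in mm, from 0 to 85.4, set as the call begins (- or left out, the last holds). The fingers move at their own pace and stop on an object; FORCE is the grip in N (left out, the last holds). Time passes only in rows, so rows that repeat a pose let the fingers close. It gives the time, the measured TCP pose, the force and the opening at its end, in the units of the state.
- r.get_state(): the state, without advancing time (a new reading comes with each control period).
- r.get_image(name): name is "scene" or "side" or "wrist"; returns a dict with "color" (420x560x3 uint8, red, green, blue), "range_z" (420x560 float32, m along the optical axis (not along the pixel's ray), 0 where there is no reading), "camera_matrix" (3x3 intrinsics, pixels), "extrinsics" (4x4, takes a point from camera to world coordinates); the wrist camera has in their place "hand_eye" (4x4, takes a point from camera to tool coordinates, whose origin is the TCP and whose axes are the tool frame's). Camera axes: x right, y down, z forward; pixel columns grow to the right and rows downward; lengths in m; the calibration is good to about 2 mm. A picture is of the moment at which its call begins: read the wrist's pose just before it.
- r.close_job(): hands the job in, once; it reports no verdict.
The state is a dict: "time": time; "joints": joint angles; "joint_velocities": joint speeds; "tau": joint torques, N m; "tcp_pos": TCP position; "orientation": TCP orientation; "contact_force": force on the tool from outside, world axes, zero at the start; "moment": the same for the moment, N m; "width": finger opening in m.
Only numpy, scipy, OpenCV 4.12 (cv2) and the standard library are available. Lean on these libraries where they do the work, as an engineer would, in place of code of your own. Each camera call takes 0.05 s, during which the arm holds its last target.

### The job

The soap feed tank has just been topped up. Shut its filler lid fully, then take the dip rod from its tray by the black handle, and, keeping it in hand, slide it down the slanted dip tube without forcing it until its collar stops on the tube's mouth, then draw it right out again. Finish while holding the rod still and level above the wash basin's rim, its dipped tip over the basin so that drips fall there and the tip can be read; leave everything else on the counter where it stands.

Things in the scene. Friction and masses are not known exactly. Their poses are not given: they have to be found in the camera images.
- lid (a joint): angle of the tank's filler lid about its hinge: 0 is shut flush on the tank's top, 1.6 is the upright stop. The hinge is stiff: the lid stays at whatever angle it is left, and about 1 to 3 N at its free edge moves it.
- lid_hinge (a point): centre of the lid's hinge line (fixed on the tank, 126 mm above the counter). The hinge line runs along the tank's y axis; shut, the lid (136 mm wide along y, 7 mm thick, 152 mm long) reaches from here towards the tank's -x. Opening lifts its free edge up and back towards the tank's +x.
- lid_edge (a point): on the lid's upper (outer) face, middle of its free edge, 150 mm from the hinge line; a 14 mm tab continues beyond it. When the lid is shut the point is 133 mm above the counter.
- tank: white-grey plastic soap tank fixed on the counter, 180 (x) by 260 (y) by 125 mm high; origin: middle of its underside; z up. Its -y end has a sloping shoulder out of which the dip tube rises; two outlet couplings stick out 42 mm from the +y end.
- dip_tube: steel guide tube fixed on the tank, leaning out over the tank's -y end, 50 degrees from vertical. Origin: centre of its mouth (150 mm above the counter), z axis pointing outwards and up along the tube, x axis level (the tank's x). Bore 15 mm, flared over the first 16 mm to 23 mm at the mouth; outside 30 mm across at the mouth, 21 mm below; the rod goes 195 mm down it.
- rod: dip rod, 150 g. Origin: centre of the tip-side face of its collar; x axis along the rod towards the tip. Steel rod 10 mm thick, 195 mm long with engraved rings and a tapered tip; steel collar 32 mm across, 6 mm thick; behind it a black square handle, 18 by 18 mm, from x = -6 to -116 mm. At the start it lies level in the tray, axis 50 mm above the counter, handle faces upright and flat.
- rod_tip (a point): the rod's tip, 195 mm from the collar face along the rod's +x.
- rod_grip (a point): on the rod's axis near the middle of the black handle, 55 mm behind the collar face, a good place to grip.
- tray: steel drip tray 340 (x) by 96 (y) mm, lip 10 mm high, fixed; origin: middle of its underside. The rod lies along its x axis, tip to +x, in two notched upright rests 6 mm thick and 60 mm wide: at x = +110 mm (under the steel rod, cheeks up to 54 mm) and x = -145 mm (under the handle's end, cheeks up to 50 mm). The handle's grip point is over x = -95 mm (give or take 2); nothing but the 3 mm floor lies below it.
- basin: round white counter-top wash basin, 360 mm across, rim 130 mm high, fixed; its mixer tap, about 215 mm high, stands behind it (its +x side, away from the robot), the spout ending over the bowl 120 mm from the basin's centre, its underside 160 mm above the counter. Origin: middle of its underside.
- basin_mouth (a point): centre of the basin's opening at rim height, 130 mm above the counter.
- spray_bottle: clear spray bottle, 76 mm across, 216 mm high; leave alone. Origin under its middle.
- scrub_brush: scrubbing brush, bristles down, 150 by 45 mm, 46 mm high; leave alone. Origin under its middle.
- funnel: grey funnel standing on its wide end, 110 mm across, 95 mm high; leave alone. Origin under its middle.
- refill_bottle: white bottle, 72 mm across, 190 mm high; leave alone. Origin under its middle.
- measuring_cup: clear cup with handle, 72 mm across, 85 mm high; leave alone. Origin under its middle.
- spare_cap: dark screw cap with a stub on it, 50 mm across, 26 mm high; leave alone. Origin under its middle.

How it is judged:
On the way, in this order (a step that is already met when the one before it is completed fails the run):
1. the filler lid is shut (value of joint lid below 0.05 rad), for 0.2 s.
2. the rod, in hand, is fully down the dip tube, its collar stopped on the mouth (z of rod in the frame of dip_tube below 0.003 m and distance between rod and dip_tube below 0.009 m and angle between the x axis of rod and the z axis of dip_tube, either way round below 0.12 rad and contact force between the fingers and rod above 1 N), for 0.2 s.
At the end, for the whole second after the job is handed in: The lid is still shut (within 0.05 rad); the rod, held by the fingers alone, is at rest and level within 6 degrees, its tip more than 15 mm above the basin's rim and within 150 mm of the basin's centre seen from above; it touches neither basin, tank nor tray (value of joint lid below 0.05 rad and angle between rod's own x axis and vertical between 1.466 and 1.676 rad and horizontal distance between rod_tip and basin_mouth below 0.15 m and z of rod_tip in the frame of basin_mouth above 0.015 m and contact force between the fingers and rod above 2 N and contact force between rod and basin below 0.1 N and contact force between rod and tank below 0.1 N and contact force between rod and tray below 0.1 N and linear speed of rod below 0.03 m/s and angular speed of rod below 0.1 rad/s); the arm keeps its last pose, push and grip.
It fails at once if the rod is forced against the tank or its tube (over 40 N) (contact force between rod and tank above 40 N).
It fails at once if a bystander is knocked over or pushed away (over 40 mm) (distance of any of spray_bottle, scrub_brush, funnel, refill_bottle, measuring_cup, spare_cap from where it was at the start of the episode above 0.04 m).
It also fails if it takes over 61 s, if anything falls off the work surface, if the arm or the gripper's body presses on something with over 40 N, if the wrist force passes 120 N, or if a joint passes its speed limit or range.

## Working session

There is one attempt and no reset: what is moved stays moved. The work goes in short steps, Python scripts to look and compute and a shell command to move; the robot and the scene stay as the last step left them, time stands still between calls to the robot, and variables do not carry over. Pictures are saved under pics/ and viewed, and the job is handed in when it is done.

```bash
mkdir -p pics; ls; cat > h.py <<'E'
import numpy as np,cv2
from cell import r
def snap(n,tag):
    s=r.get_state(); im=r.get_image(n); cv2.imwrite(f'pics/{tag}.png',im['color'][:,:,::-1]); np.savez(f'pics/{tag}.npz',**im,tcp=s['tcp_pos'],q=s['orientation']); return s,im
def T(d):
    if 'extrinsics' in d: return d['extrinsics']
    w,x,y,z=d['q']; from scipy.spatial.transform import Rotation as R
    M=np.eye(4);M[:3,:3]=R.from_quat([x,y,z,w]).as_matrix();M[:3,3]=d['tcp'];return M@d['hand_eye']
def cloud(d):
    K=d['camera_matrix'];z=d['range_z'];v,u=np.indices(z.shape)
    P=np.stack([(u-K[0,2])/K[0,0]*z,(v-K[1,2])/K[1,1]*z,z],-1);E=T(d)
    return P@E[:3,:3].T+E[:3,3]
def load(t): return dict(np.load(f'pics/{t}.npz'))
def ray(d,u,v,zp):
    K=d['camera_matrix'];E=T(d);k=E[:3,:3]@np.array([(u-K[0,2])/K[0,0],(v-K[1,2])/K[1,1],1]);o=E[:3,3];return o+k*(zp-o[2])/k[2]
E
python3 - <<'E'
from h import *
for n in ['scene','side','wrist']:
    s,im=snap(n,n+'0')
print(s,r.grasp_offset)
for n in ['scene','side']: print(load(n+'0')['extrinsics'].round(3),load(n+'0')['camera_matrix'].round(1))
E
```

```text
pics
{'time': 0.1, 'joints': array([ 1.25879582,  0.5219777 , -0.03627852,  1.59993096,  0.02120011,
        1.02109973, -0.11277377]), 'joint_velocities': array([-0.0010064 , -0.00281346,  0.00040881, -0.00199183, -0.00098634,
       -0.00058098, -0.00113792]), 'tau': array([ 5.41673333e-03, -9.28484988e+01,  1.98458031e+00, -3.70532048e+01,
        1.81284308e-02,  5.40862646e-03,  1.36098315e-04]), 'tcp_pos': array([ 0.14952633, -0.60654682,  0.2307765 ]), 'orientation': array([-2.78749265e-04,  7.87217931e-01, -6.16674681e-01, -4.33666155e-04]), 'contact_force': array([ 0.23274293, -0.13202046, -0.54443955]), 'moment': array([-0.01417859, -0.05535171, -0.01858957]), 'width': 0.08568885567499065} 0.0187
[[-0.888  0.282 -0.362  1.01 ]
 [ 0.459  0.544 -0.703  0.873]
 [-0.002 -0.79  -0.613  0.881]
 [ 0.     0.     0.     1.   ]] [[385.8   0.  275.8]
 [  0.  385.8 212.8]
 [  0.    0.    1. ]]
[[-0.8   -0.364  0.477 -0.186]
 [-0.6    0.504 -0.621  0.915]
 [-0.014 -0.783 -0.622  1.068]
 [ 0.     0.     0.     1.   ]] [[497.1   0.  279.8]
 [  0.  497.1 216.5]
 [  0.    0.    1. ]]
```

View pics/scene0.png

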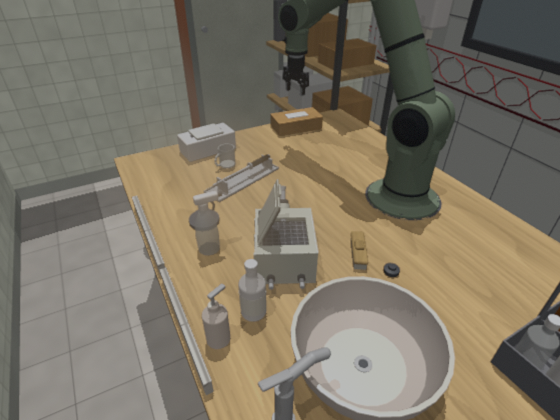

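View pics/side0.png

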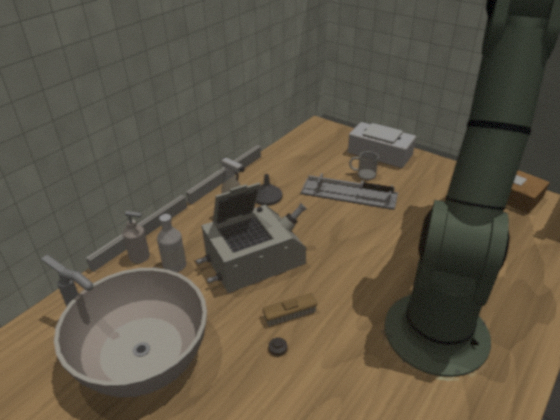

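View pics/wrist0.png

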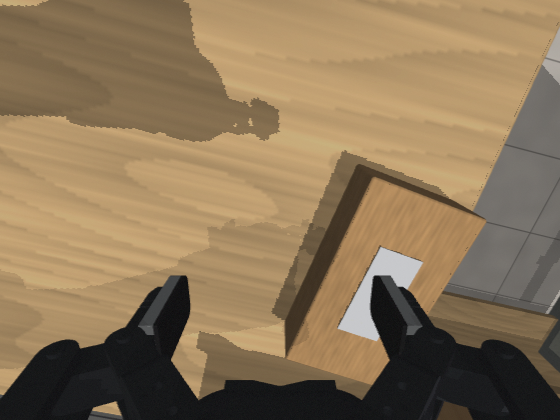

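```bash
python3 - <<'E'
from h import *
for t,(a,b,c,d) in {'scene0':(190,150,330,300),'side0':(180,140,420,300)}.items():
    im=cv2.imread(f'pics/{t}.png')[b:d,a:c]; k=min(800/im.shape[1],600/im.shape[0]); cv2.imwrite(f'pics/{t}z.png',cv2.resize(im,None,fx=k,fy=k,interpolation=cv2.INTER_CUBIC)); print(k)
S=load('scene0');D=load('side0');cs=cloud(S);cd=cloud(D)
# table height check
print(cs[350,230],cs[280,130+70],cd[250,350])
# points by height over workspace
P=np.concatenate([cs.reshape(-1,3),cd.reshape(-1,3)]);P=P[(P[:,2]>0.006)&(P[:,2]<0.3)&(P[:,0]>0.2)&(P[:,0]<1.1)&(abs(P[:,1])<0.9)]
h=np.zeros((600,800,3),np.uint8)
o=np.argsort(P[:,2]);P=P[o]
col=cv2.applyColorMap((P[:,2]/0.3*255).astype(np.uint8).reshape(-1,1),cv2.COLORMAP_JET)[:,0]
u=(400-P[:,1]*400/0.85).astype(int);v=(560-(P[:,0]-0.1)*400/0.85).astype(int)
ok=(u>=0)&(u<800)&(v>=0)&(v<600);h[v[ok],u[ok]]=col[ok]
cv2.imwrite('pics/top0.png',h)
E
```

```text
4.0
3.3333333333333335
[ 8.55740624e-01  3.16663113e-01 -3.64973736e-04] [ 0.84711342  0.05159188 -0.00117641] [ 0.34849683 -0.14296234  0.00296105]
```

View pics/scene0z.png

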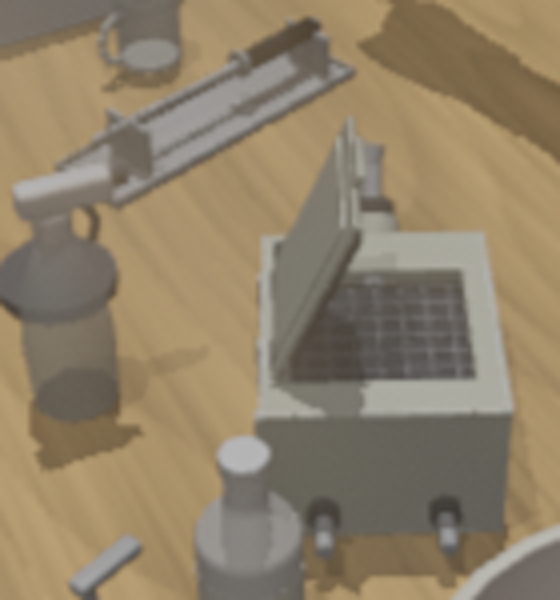

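View pics/side0z.png

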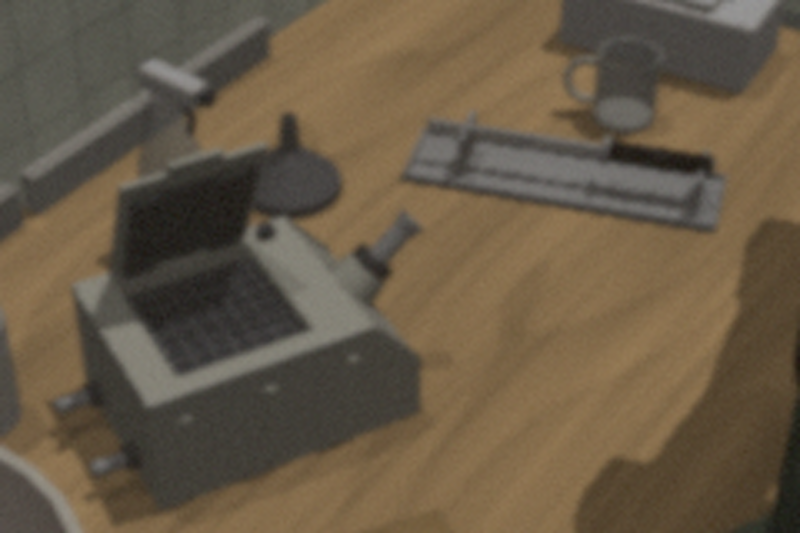

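View pics/top0.png

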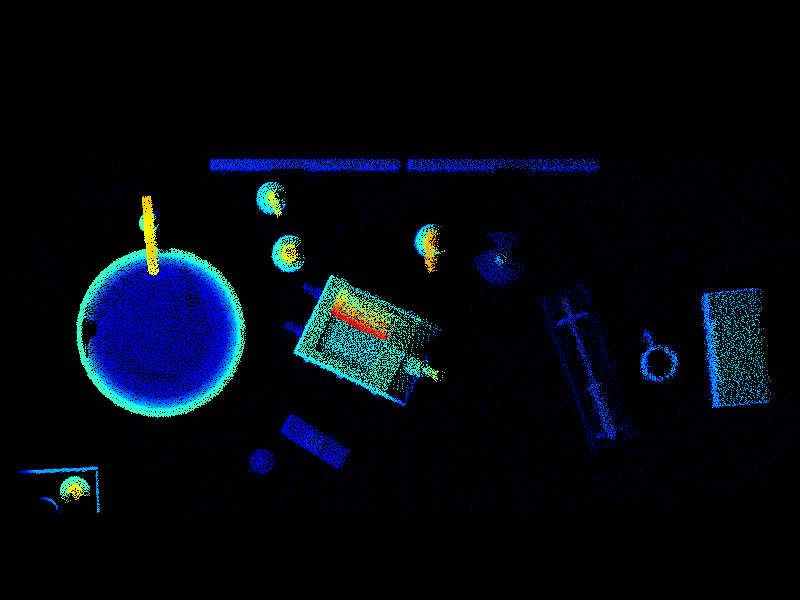

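```bash
cat > fit.py <<'E'
from h import *
S=load('scene0');D=load('side0');cs=cloud(S);cd=cloud(D)
P=np.concatenate([cs.reshape(-1,3),cd.reshape(-1,3)]);C=np.concatenate([S['color'].reshape(-1,3),D['color'].reshape(-1,3)]).astype(int)
def box(x0,x1,y0,y1,z0,z1): return (P[:,0]>x0)&(P[:,0]<x1)&(P[:,1]>y0)&(P[:,1]<y1)&(P[:,2]>z0)&(P[:,2]<z1)
# basin
for nm,Q in [('all',P)]:
    m=box(.3,.85,.3,.75,.122,.136);q=P[m][:,:2]
    c=np.array([.58,.51])
    for _ in range(5):
        d=np.hypot(*(q-c).T);q=q[(d>.15)&(d<.19)]
        A=np.c_[2*q,np.ones(len(q))];s=np.linalg.lstsq(A,(q**2).sum(1),rcond=None)[0];c=s[:2];R=np.sqrt(s[2]+c@c)
    print('basin',c,R)
# tank top
m=box(.4,.72,-.05,.25,.120,.130)
print('top z',np.median(P[m][:,2]))
rc=cv2.minAreaRect((P[m][:,:2]*1000).astype(np.float32));print(rc,cv2.boxPoints(rc))
# rod
m=box(.3,.7,-.5,-.3,.046,.075)
q=P[m];vx,vy,x0,y0=cv2.fitLine(q[:,:2].astype(np.float32),cv2.DIST_HUBER,0,.01,.01).ravel();print('rod',vx,vy,x0,y0,len(q))
t=(q[:,:2]-[x0,y0])@[vx,vy];n=(q[:,:2]-[x0,y0])@[-vy,vx]
for a in np.arange(-.2,.2,.01):
    k=(t>a)&(t<a+.01)
    if k.sum(): 
        p=np.array([x0,y0])+(a+.005)*np.array([vx,vy]);print(round(a+.005,3),p.round(3),k.sum(),q[k,2].max().round(3),n[k].min().round(3),n[k].max().round(3),C[m][k].mean(0).round(0))
E
python3 fit.py
```

```text
basin [0.58411013 0.50945583] 0.17268727585289448
top z 0.12560457726957852
((585.7570190429688, 108.76710510253906), (363.17156982421875, 190.47975158691406), 63.337032318115234) [[419.15973  -10.771057]
 [589.38416  -96.24722 ]
 [752.3543   228.30527 ]
 [582.1299   313.78143 ]]
rod 0.94668454 0.32216206 0.48697275 -0.40648532 631
-0.135 [ 0.359 -0.45 ] 13 0.062 -0.008 0.008 [72. 64. 54.]
-0.125 [ 0.369 -0.447] 37 0.062 -0.037 0.028 [82. 75. 65.]
-0.115 [ 0.378 -0.444] 30 0.063 -0.03 0.026 [72. 63. 53.]
-0.105 [ 0.388 -0.44 ] 25 0.066 -0.011 0.011 [58. 50. 41.]
-0.095 [ 0.397 -0.437] 26 0.065 -0.013 0.014 [61. 53. 41.]
-0.085 [ 0.407 -0.434] 27 0.063 -0.012 0.009 [63. 55. 44.]
-0.075 [ 0.416 -0.431] 30 0.064 -0.014 0.014 [68. 60. 49.]
-0.065 [ 0.425 -0.427] 28 0.063 -0.012 0.013 [67. 58. 47.]
-0.055 [ 0.435 -0.424] 25 0.065 -0.011 0.008 [66. 57. 45.]
-0.045 [ 0.444 -0.421] 25 0.064 -0.015 0.008 [68. 60. 48.]
-0.035 [ 0.454 -0.418] 26 0.064 -0.012 0.01 [67. 59. 48.]
-0.025 [ 0.463 -0.415] 27 0.068 -0.014 0.013 [81. 76. 70.]
-0.015 [ 0.473 -0.411] 31 0.068 -0.017 0.015 [114. 106.  96.
[... 455 characters left out ...]
.057 -0.006 0.006 [112. 105.  97.]
0.075 [ 0.558 -0.382] 14 0.058 -0.007 0.005 [118. 111. 102.]
0.085 [ 0.567 -0.379] 14 0.057 -0.008 0.006 [112. 104.  95.]
0.095 [ 0.577 -0.376] 11 0.059 -0.003 0.007 [110. 104.  96.]
0.105 [ 0.586 -0.373] 8 0.06 -0.005 0.005 [120. 113. 105.]
0.115 [ 0.596 -0.369] 13 0.06 -0.005 0.006 [116. 109. 101.]
0.125 [ 0.605 -0.366] 18 0.059 -0.031 0.032 [106. 101.  94.]
0.135 [ 0.615 -0.363] 52 0.059 -0.035 0.03 [123. 115. 106.]
0.145 [ 0.624 -0.36 ] 14 0.056 -0.005 0.004 [113. 106.  98.]
0.155 [ 0.634 -0.357] 15 0.059 -0.004 0.009 [108. 102.  93.]
0.165 [ 0.643 -0.353] 12 0.056 -0.006 0.006 [122. 113. 102.]
0.175 [ 0.653 -0.35 ] 9 0.059 -0.005 0.006 [128. 116. 101.]
```

```bash
cat > fit2.py <<'E'
from h import *
S=load('scene0');D=load('side0');cs=cloud(S).reshape(-1,3);cd=cloud(D).reshape(-1,3)
P=np.concatenate([cs,cd])
x=np.array([.904,-.427]);y=np.array([.427,.904])
c0=np.array([.585,.109])
for it in range(3):
    q=(P[:,:2]-c0)@np.c_[x,y]
    z=P[:,2]
    m=(z>.02)&(z<.11)&(abs(q[:,0]+.09)<.015)&(abs(q[:,1])<.11)
    f=cv2.fitLine(P[m][:,:2].astype(np.float32),cv2.DIST_HUBER,0,.001,.001).ravel()
    y=np.array(f[:2]);y=y*np.sign(y[1]);x=np.array([y[1],-y[0]])
    a=(f[2:]@x)   # -x face offset
    m2=(z>.02)&(z<.11)&(abs(q[:,1]-.13)<.015)&(abs(q[:,0])<.08)
    b=np.median(P[m2][:,:2]@y)
    c0=x*(a+.09)+y*(b-.13)
    print(m.sum(),m2.sum(),'yaw',np.degrees(np.arctan2(x[1],x[0])),'c',c0)
q=(P[:,:2]-c0)@np.c_[x,y];Q=np.c_[q,P[:,2]]
np.save('Q.npy',Q)
# top outline
t=Q[(abs(Q[:,2]-.125)<.004)&(abs(q)<[.12,.2]).all(1)];print('top ext',np.percentile(t[:,:2],[1,99],axis=0))
# tube
t=Q[(abs(Q[:,0])<.1)&(Q[:,1]<-.12)&(Q[:,1]>-.28)&(Q[:,2]>.09)&(Q[:,2]<.2)]
for a in np.arange(-.26,-.12,.008):
    k=t[(t[:,1]>a)&(t[:,1]<a+.008)]
    if len(k): print(round(a+.004,3),len(k),'x',np.percentile(k[:,0],[2,50,98]).round(4),'z',np.percentile(k[:,2],[2,50,98]).round(4))
# lid
t=Q[(abs(Q[:,0])<.14)&(abs(Q[:,1])<.07)&(Q[:,2]>.15)&(Q[:,2]<.4)]
print('lid y ext',np.percentile(t[:,1],[1,99]))
for a in np.arange(.15,.31,.015):
    k=t[(t[:,2]>a)&(t[:,2]<a+.015)]
    if len(k): print(round(a+.0075,3),len(k),'x',np.percentile(k[:,0],[5,50,95]).round(4))
E
python3 fit2.py
```

```text
1554 84 yaw -26.256496 c [0.58346923 0.10209775]
1606 130 yaw -25.958433 c [0.58136398 0.09834602]
1629 152 yaw -26.363277 c [0.58060363 0.09670803]
top ext [[-0.0918188  -0.15421737]
 [ 0.08947693  0.18198438]]
-0.208 5 x [-0.0075  0.0037  0.0113] z [0.1443 0.1465 0.1499]
-0.2 11 x [-0.0129 -0.0083 -0.0039] z [0.1417 0.1486 0.1586]
-0.192 43 x [-0.0106 -0.0046  0.0076] z [0.137  0.1521 0.1604]
-0.184 36 x [-0.0101 -0.0004  0.0055] z [0.131  0.1458 0.1566]
-0.176 39 x [-0.0122 -0.003   0.0091] z [0.1122 0.1358 0.1448]
-0.168 37 x [-0.0173 -0.0021  0.0115] z [0.1109 0.1306 0.1391]
-0.16 34 x [-0.0216 -0.0136  0.0142] z [0.0991 0.1242 0.1318]
-0.152 60 x [-0.0227 -0.0088  0.0097] z [0.0974 0.1269 0.1353]
-0.144 72 x [-0.0882 -0.0135  0.0133] z [0.0904 0.1198 0.1314]
-0.136 95 x [-0.0877 -0.0066  0.0867] z [0.0929 0.1172 0.127 ]
-0.128 82 x [-0.0898 -0.0092  0.0904] z [0.0939 0.1118 0.1229]
-0.12 28 x [-0.0929 -0.0179  0.0775] z [0.096  0.1147 0.1202]
lid y ext [-0.06689382  0.06619869]
0.158 186 x [0.0515 0.0576 0.0762]
0.172 182 x [0.0443 0.0519 0.0698]
0.187 199 x [0.0387 0.0444 0.0635]
0.202 204 x [0.032  0.0387 0.0574]
0.217 202 x [0.0255 0.0317 0.0513]
0.232 221 x [0.0185 0.0255 0.0427]
0.247 296 x [0.0145 0.0214 0.0367]
0.262 285 x [0.0155 0.0209 0.0308]
0.277 102 x [0.0106 0.0149 0.0203]
```

```bash
cat >> h.py <<'E'
from scipy.spatial.transform import Rotation as Ro
def Rt(s):
    w,x,y,z=s['orientation'];return Ro.from_quat([x,y,z,w]).as_matrix()
def delta(p):
    s=r.get_state();R=Rt(s);d=R.T@(np.array(p)-s['tcp_pos'])*1000
    print('t',round(s['time'],2),'tcp',s['tcp_pos'].round(4),'xyaw',np.degrees(np.arctan2(R[1,0],R[0,0])).round(2),'F',s['contact_force'].round(1),'w',round(s['width'],4),'j',s['joints'].round(2),'\nlin',d.round(1),'dist',np.linalg.norm(d).round(0))
C0=np.array([.5806,.0967]);YAW=np.radians(-26.2)
TX=np.array([np.cos(YAW),np.sin(YAW)]);TY=np.array([-TX[1],TX[0]])
def tank(x,y,z): return np.r_[C0+x*TX+y*TY,z]
def totank(p): return np.r_[(np.array(p)[:2]-C0)@np.c_[TX,TY],p[2]]
E
python3 -c "
from h import *
delta(tank(.12,0,.335))"
```

```text
t 0.15 tcp [ 0.1496 -0.6066  0.2309] xyaw -76.15 F [ 0.4 -0.4 -0. ] w 0.0854 j [ 1.26  0.52 -0.04  1.6   0.02  1.02 -0.11] 
lin [-502.5 -678.7 -103.7] dist 851.0
```

```bash
python3 -m handwheel '[{"linear":[-25,-34,-30],"turn":0},{"linear":[-50,-68,-60],"turn":0},{"linear":[-75,-100,-85],"turn":0},{"linear":[-502,-679,-104],"turn":0},{"linear":[-502,-679,-104],"turn":0},{"linear":[-502,-679,-104],"turn":0},{"linear":[-502,-679,-104],"turn":0},{"linear":[-502,-679,-104],"turn":0},{"linear":[-502,-679,-104],"turn":0},{"linear":[-502,-679,-104],"turn":0}]' 0 30; python3 -c "
from h import *
delta(tank(.12,0,.335))"
```

```text
time: 0.98
tcp_pos: [0.4019, -0.3013, 0.3153]
orientation: [0.0, 0.787, -0.617, 0.0]
contact_force: [1.4, -1.3, 0.3]
width: -0.0004
t 0.98 tcp [ 0.4019 -0.3013  0.3153] xyaw -76.16 F [ 1.4 -1.3  0.3] w -0.0004 j [ 0.7   0.24 -0.21  1.8   0.06  1.1  -0.86] 
lin [-266.5 -360.6  -19.7] dist 449.0
```

```bash
python3 -c "
from h import *
snap('wrist','w1')"; python3 -m handwheel '[{"linear":[-266,-361,-20],"turn":0},{"linear":[-266,-361,-20],"turn":0},{"linear":[-266,-361,-20],"turn":0},{"linear":[-266,-361,-20],"turn":0},{"linear":[-266,-361,-20],"turn":0},{"linear":[-266,-361,-20],"turn":0},{"linear":[-266,-361,-20],"turn":0},{"linear":[-266,-361,-20],"turn":0},{"linear":[-266,-361,-20],"turn":0},{"linear":[-266,-361,-20],"turn":0}]'; python3 -c "
from h import *
snap('wrist','w2')
delta(tank(.12,0,.335))"
```

```text
time: 1.87
tcp_pos: [0.6683, 0.0184, 0.3336]
orientation: [0.0, 0.787, -0.617, -0.0]
contact_force: [0.2, -0.9, 0.3]
width: 0.0001
t 1.92 tcp [0.6712 0.0265 0.3327] xyaw -75.77 F [-2.5  7.7 -2.9] w 0.0 j [ 0.08  0.54 -0.34  1.32  0.17  1.31 -1.58] 
lin [-12.5 -20.8  -2.2] dist 24.0
```

View pics/w1.png

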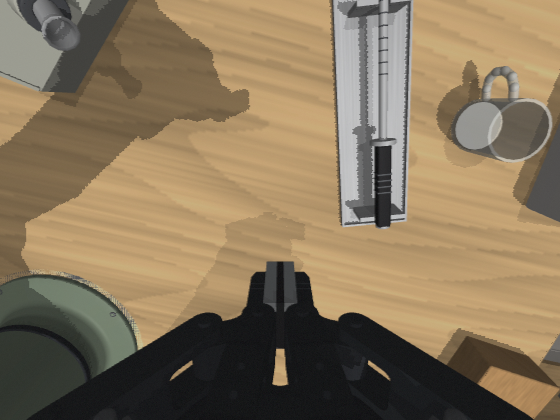

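View pics/w2.png

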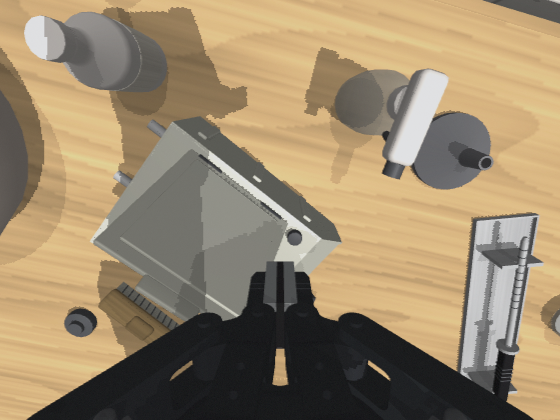

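```bash
python3 - <<'E'
from h import *
s,im=snap('wrist','w3');d=load('w3');c=cloud(d)
delta(tank(.12,0,.335))
for t in ['w2','w3']:
  d=load(t);c=cloud(d)
  for (u,v) in [(210,160),(270,212),(150,270),(180,220),(230,260),(200,120),(340,240),(440,180),(485,160),(60,40)]:
    print(t,(u,v),c[v,u].round(3),totank(c[v,u]).round(3))
E
```

```text
t 1.97 tcp [0.6693 0.0237 0.3323] xyaw -75.75 F [-0.1 -0.7 -1.4] w -0.0002 j [ 0.08  0.54 -0.34  1.32  0.17  1.31 -1.58] 
lin [-14.8 -23.4  -2.7] dist 28.0
w2 (210, 160) [0.671 0.099 0.124] [0.081 0.042 0.124]
w2 (270, 212) [0.632 0.021 0.135] [ 0.079 -0.045  0.135]
w2 (150, 270) [0.609 0.105 0.263] [0.022 0.02  0.263]
w2 (180, 220) [0.634 0.099 0.216] [0.047 0.026 0.216]
w2 (230, 260) [0.608 0.05  0.219] [ 0.045 -0.03   0.219]
w2 (200, 120) [0.7   0.138 0.024] [0.088 0.09  0.024]
w2 (340, 240) [ 0.591 -0.087  0.067] [ 0.091 -0.16   0.067]
w2 (440, 180) [ 0.7   -0.211  0.026] [ 0.243 -0.223  0.026]
w2 (485, 160) [ 0.743 -0.224  0.082] [ 0.288 -0.216  0.082]
w2 (60, 40) [0.752 0.219 0.191] [0.1   0.186 0.191]
w3 (210, 160) [0.675 0.106 0.13 ] [0.08 0.05 0.13]
w3 (270, 212) [0.635 0.03  0.135] [ 0.078 -0.036  0.135]
w3 (150, 270) [0.613 0.112 0.265] [0.022 0.028 0.265]
w3 (180, 220) [0.637 0.107 0.217] [0.046 0.034 0.217]
w3 (230, 260) [0.612 0.058 0.221] [ 0.045 -0.021  0.221]
w3 (200, 120) [ 0.699  0.153 -0.   ] [ 0.081  0.103 -0.   ]
w3 (340, 240) [ 0.595 -0.078  0.066] [ 0.09  -0.15   0.066]
w3 (440, 180) [ 0.705 -0.199  0.028] [ 0.242 -0.211  0.028]
w3 (485, 160) [ 0.748 -0.212  0.084] [ 0.286 -0.203  0.084]
w3 (60, 40) [0.754 0.229 0.19 ] [0.097 0.195 0.19 ]
```

View pics/w3.png

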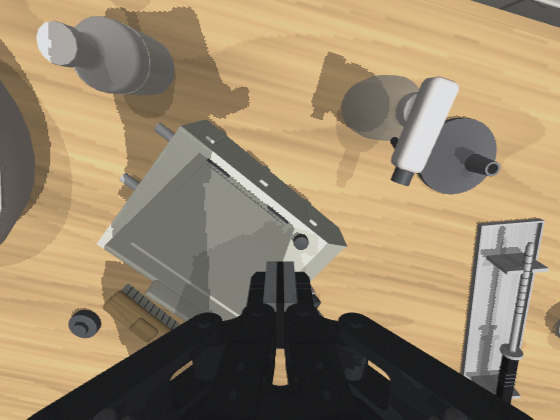

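```bash
python3 -c "
from h import *
for p in [(.10,0,.300),(.10,0,.235),(.051,0,.233),(.017,0,.212),(-.003,0,.19),(-.016,0,.163),(-.022,0,.133)]: delta(tank(*p))" | grep lin
```

```text
lin [-27.6  -8.2  32.4] dist 43.0
lin [-27.4  -8.2  97.4] dist 101.0
lin [-59.2  29.1  99.5] dist 119.0
lin [-81.2  55.  120.6] dist 155.0
lin [-94.1  70.2 142.6] dist 185.0
lin [-102.4   80.1  169.7] dist 214.0
lin [-106.2   84.6  199.7] dist 241.0
```

```bash
python3 -m handwheel '[{"linear":[-27,-8,32],"turn":0},{"linear":[-27,-8,65],"turn":0},{"linear":[-27,-8,97],"turn":0},{"linear":[-27,-8,97],"turn":0},{"linear":[-43,10,98],"turn":0},{"linear":[-59,29,100],"turn":0},{"linear":[-70,42,110],"turn":0},{"linear":[-81,55,121],"turn":0},{"linear":[-88,63,132],"turn":0},{"linear":[-94,70,143],"turn":0}]'; python3 -c "
from h import *
snap('scene','s4')
for p in [(-.003,0,.19),(-.016,0,.163),(-.022,0,.133),(-.022,0,.128)]: delta(tank(*p))"
```

```text
time: 2.8
tcp_pos: [0.5771, 0.0916, 0.1925]
orientation: [-0.001, 0.787, -0.617, 0.001]
contact_force: [0.5, 0.2, 2.5]
width: 0.0006
t 2.85 tcp [0.5751 0.0922 0.1903] xyaw -76.1 F [ 0.9  2.1 -2.3] w 0.0002 j [-0.01  0.52 -0.35  1.74  0.21  0.92 -1.78] 
lin [-5.  -4.1  0.3] dist 6.0
t 2.85 tcp [0.5751 0.0922 0.1903] xyaw -76.1 F [ 0.9  2.1 -2.3] w 0.0002 j [-0.01  0.52 -0.35  1.74  0.21  0.92 -1.78] 
lin [-13.4   5.8  27.3] dist 31.0
t 2.85 tcp [0.5751 0.0922 0.1903] xyaw -76.1 F [ 0.9  2.1 -2.3] w 0.0002 j [-0.01  0.52 -0.35  1.74  0.21  0.92 -1.78] 
lin [-17.2  10.4  57.3] dist 61.0
t 2.85 tcp [0.5751 0.0922 0.1903] xyaw -76.1 F [ 0.9  2.1 -2.3] w 0.0002 j [-0.01  0.52 -0.35  1.74  0.21  0.92 -1.78] 
lin [-17.2  10.4  62.3] dist 66.0
```

View pics/s4.png

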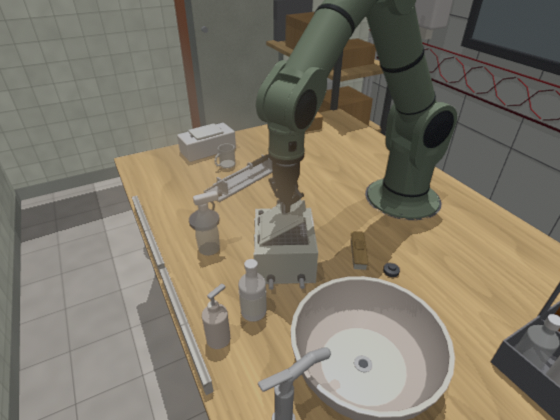

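```bash
python3 -m handwheel '[{"linear":[-6,0,9],"turn":0},{"linear":[-10,3,18],"turn":0},{"linear":[-13,6,27],"turn":0},{"linear":[-15,8,37],"turn":0},{"linear":[-17,10,46],"turn":0},{"linear":[-17,10,52],"turn":0},{"linear":[-17,10,56],"turn":0},{"linear":[-17,10,58],"turn":0},{"linear":[-17,10,60],"turn":0},{"linear":[-17,10,60],"turn":0}]'; python3 -c "
from h import *
snap('side','d5');snap('scene','s5')
delta(tank(-.022,0,.133))"
```

```text
time: 3.68
tcp_pos: [0.563, 0.1055, 0.1327]
orientation: [0.0, 0.787, -0.617, 0.0]
contact_force: [-16.2, -3.2, 38.4]
width: -0.0002
t 3.78 tcp [0.563  0.1055 0.1326] xyaw -76.16 F [-17.3  -2.1  40.7] w -0.0 j [-0.05  0.58 -0.33  1.82  0.25  0.79 -1.84] 
lin [-1.4  1.8 -0.4] dist 2.0
```

View pics/s5.png

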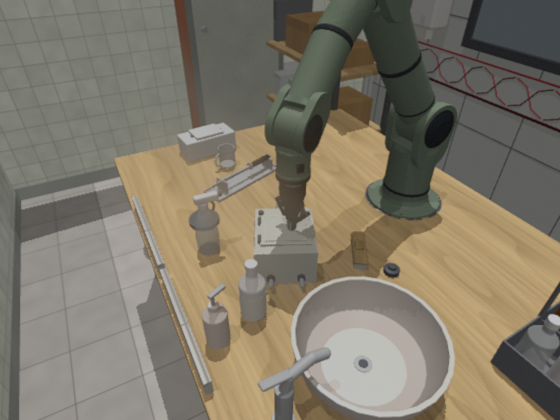

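View pics/d5.png

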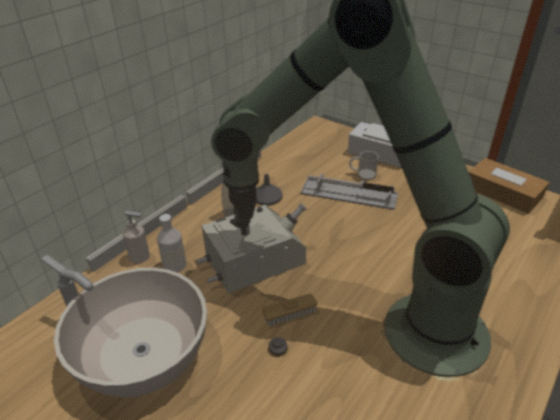

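```bash
python3 -c "
from h import *
delta([.40,-.12,.34])"
```

```text
t 3.78 tcp [0.563  0.1055 0.1326] xyaw -76.16 F [-17.3  -2.1  40.7] w -0.0 j [-0.05  0.58 -0.33  1.82  0.25  0.79 -1.84] 
lin [ 180.1  212.2 -207.3] dist 347.0
```

```bash
python3 -m handwheel '[{"linear":[0,0,-40],"turn":0},{"linear":[0,0,-80],"turn":0},{"linear":[180,212,-207],"turn":-5},{"linear":[180,212,-207],"turn":-5},{"linear":[180,212,-207],"turn":-5},{"linear":[180,212,-207],"turn":-5},{"linear":[180,212,-207],"turn":-5},{"linear":[180,212,-207],"turn":-5},{"linear":[180,212,-207],"turn":-5},{"linear":[180,212,-207],"turn":-5}]' 85; python3 -c "
from h import *
snap('wrist','w6');snap('wrist','w7')
delta([.4184,-.43,.2])"
```

```text
time: 4.62
tcp_pos: [0.3983, -0.124, 0.3401]
orientation: [0.0, 0.812, -0.584, 0.001]
contact_force: [0.8, -0.3, 1.1]
width: 0.0847
t 4.72 tcp [ 0.3996 -0.1225  0.3392] xyaw -71.4 F [-0.5  1.3  0.2] w 0.0853 j [ 0.44  0.08 -0.31  1.94  0.03  1.12 -1.12] 
lin [297.1  80.6 139.7] dist 338.0
```

View pics/w7.png

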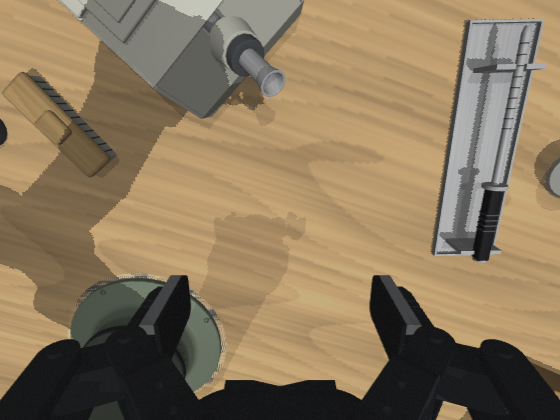

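```bash
python3 - <<'E'
from h import *
d=load('w7');im=d['color'][:,:,::-1][0:130,130:320];cv2.imwrite('pics/w7z.png',cv2.resize(im,None,fx=4,fy=4,interpolation=cv2.INTER_CUBIC))
c=cloud(d)
for (u,v) in [(273,82),(262,86),(285,80),(270,72),(276,94)]:
    print((u,v),c[v,u].round(4),'plane',ray(d,u,v,.150).round(4))
# handle dark points
m=(c[...,2]>.05)&(c[...,2]<.066)&(c[...,1]<-.37)&(c[...,0]<.5)&(d['color'].max(-1)<60)
q=c[m];print(len(q),q.mean(0))
f=cv2.fitLine(q[:,:2].astype(np.float32),cv2.DIST_HUBER,0,.001,.001).ravel();t=(q[:,:2]-f[2:])@f[:2];print('handle dir',np.degrees(np.arctan2(f[1],f[0])),'ends',f[2:]+t.min()*f[:2],f[2:]+t.max()*f[:2],np.ptp(t))
m=(c[...,2]>.05)&(c[...,2]<.075)&(c[...,1]<-.3)&(c[...,0]<.9)
q=c[m];f=cv2.fitLine(q[:,:2].astype(np.float32),cv2.DIST_HUBER,0,.001,.001).ravel();print('rod dir',np.degrees(np.arctan2(f[1],f[0])),f,len(q))
E
```

```text
(273, 82) [ 0.4931 -0.0858  0.1361] plane [ 0.4925 -0.0863  0.15  ]
(262, 86) [ 0.4855 -0.0778  0.1575] plane [ 0.4857 -0.0773  0.15  ]
(285, 80) [ 0.507  -0.0965  0.0015] plane [ 0.4979 -0.0967  0.15  ]
(270, 72) [ 0.4994 -0.0812  0.159 ] plane [ 0.5    -0.0808  0.15  ]
(276, 94) [ 0.4833 -0.0923  0.1381] plane [ 0.4831 -0.0925  0.15  ]
1020 [ 0.41283816 -0.43410356  0.05724305]
handle dir 19.958302 ends [ 0.12814401 -0.5361714 ] [ 0.46351614 -0.41438226] 0.35680114608551916
rod dir 19.896854 [ 0.9403068   0.34032795  0.5452911  -0.38749874] 2970
```

View pics/w7z.png

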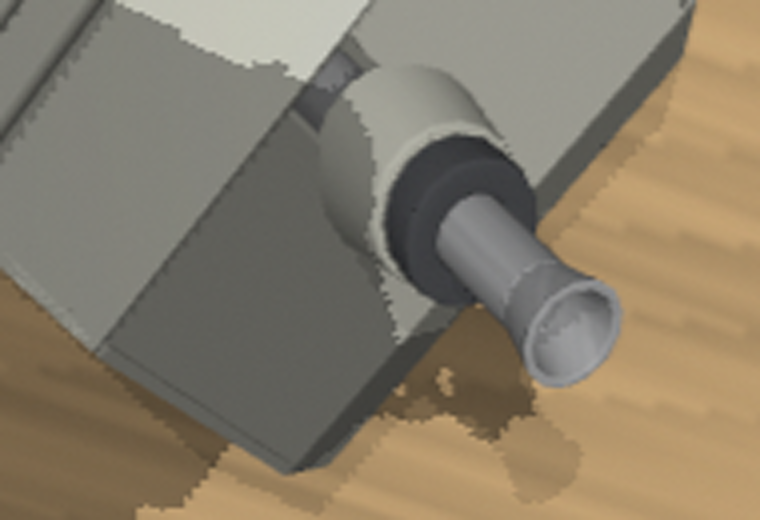

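```bash
python3 -m handwheel '[{"linear":[297,80,60],"turn":-1},{"linear":[297,80,100],"turn":-1},{"linear":[297,80,140],"turn":-1},{"linear":[297,80,150],"turn":-1},{"linear":[297,80,170],"turn":-1},{"linear":[297,80,170],"turn":-1},{"linear":[297,80,170],"turn":-1},{"linear":[297,80,170],"turn":-1},{"linear":[297,80,170],"turn":-1},{"linear":[297,80,170],"turn":-1}]' 85; python3 -c "
from h import *
snap('wrist','w8');snap('wrist','w9')
delta([.4184,-.43,.16])"
```

```text
time: 5.55
tcp_pos: [0.4195, -0.4292, 0.1635]
orientation: [0.0, 0.818, -0.576, -0.002]
contact_force: [-0.4, -0.3, -0.6]
width: 0.0845
t 5.65 tcp [ 0.421  -0.4263  0.1665] xyaw -70.15 F [-0.1  1.3  0.8] w 0.0851 j [ 0.78  0.56 -0.13  1.73  0.09  0.87 -0.61] 
lin [2.6 3.7 6.5] dist 8.0
```

View pics/w9.png

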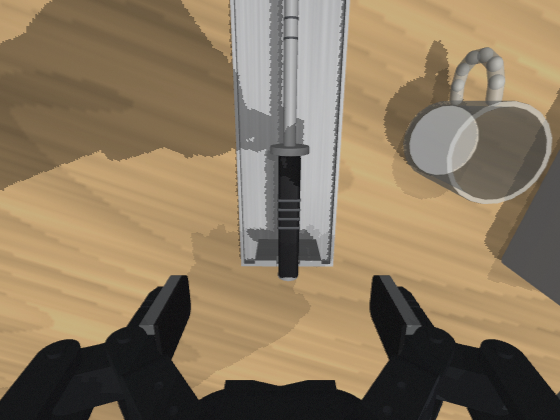

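```bash
python3 - <<'E'
from h import *
d=load('w9')
hsv=d['color'].max(-1).astype(int)
for v in [165,185,215,235,250]:
    row=hsv[v,260:320];k=np.where(row<75)[0];k=k+260
    print(v,k.min(),k.max())
    a=ray(d,k.min(),v,.059);b=ray(d,k.max()+1,v,.059);print(((a+b)/2).round(4),np.linalg.norm(a-b).round(4))
print('rod',ray(d,291,60,.055),ray(d,291.5,20,.055),'collar',ray(d,290,146,.066),ray(d,290,150,.05),'end',ray(d,288.5,275,.059))
s=r.get_state();print(s['tcp_pos'])
E
```

```text
165 278 300
[ 0.4567 -0.4218  0.059 ] 0.018
185 278 299
[ 0.4415 -0.4271  0.059 ] 0.0176
215 278 298
[ 0.4175 -0.4355  0.059 ] 0.0173
235 278 298
[ 0.4006 -0.4418  0.059 ] 0.0177
250 260 317
[ 0.3877 -0.447   0.059 ] 0.0498
rod [ 0.52761013 -0.39676873  0.055     ] [ 0.55129606 -0.38830141  0.055     ] collar [ 0.47146709 -0.41656398  0.066     ] [ 0.46665529 -0.41881707  0.05      ] end [ 0.36462168 -0.45508864  0.059     ]
[ 0.42097891 -0.42634392  0.16646601]
```

```bash
python3 - <<'E'
from h import *
for t in ['wa','wb']:
    snap('wrist',t);d=load(t);print(d['tcp'])
    hsv=d['color'].max(-1).astype(int)
    for v in [185,215,235]:
        row=hsv[v,260:320];k=np.where(row<75)[0]+260
        a=ray(d,k.min(),v,.059);b=ray(d,k.max()+1,v,.059);print(k.min(),k.max(),((a+b)/2).round(4),np.linalg.norm(a-b).round(4))
delta([.42,-.434,.10]);delta([.42,-.434,.033])
E
```

```text
[ 0.42097891 -0.42634392  0.16646601]
279 300 [ 0.4423 -0.427   0.059 ] 0.0177
278 299 [ 0.418  -0.4352  0.059 ] 0.0183
279 299 [ 0.4012 -0.4418  0.059 ] 0.0178
[ 0.42142432 -0.42588163  0.16740222]
279 300 [ 0.4426 -0.4267  0.059 ] 0.0177
278 299 [ 0.4182 -0.4349  0.059 ] 0.0183
279 299 [ 0.4014 -0.4416  0.059 ] 0.0179
t 5.75 tcp [ 0.4216 -0.4258  0.168 ] xyaw -70.07 F [-1.1  0.6  0.7] w 0.0849 j [ 0.78  0.55 -0.13  1.73  0.09  0.87 -0.61] 
lin [ 7.1  4.3 68. ] dist 69.0
t 5.75 tcp [ 0.4216 -0.4258  0.168 ] xyaw -70.07 F [-1.1  0.6  0.7] w 0.0849 j [ 0.78  0.55 -0.13  1.73  0.09  0.87 -0.61] 
lin [  7.2   4.3 135. ] dist 135.0
```

```bash
python3 -m handwheel '[{"linear":[6,4,30],"turn":0},{"linear":[6,4,65],"turn":0},{"linear":[6,4,95],"turn":0},{"linear":[6,4,95],"turn":0},{"linear":[6,4,95],"turn":0}]' 60; python3 -c "
from h import *
snap('wrist','wc')
delta([.4195,-.433,.033])"
```

```text
time: 6.17
tcp_pos: [0.4193, -0.4329, 0.0731]
orientation: [-0.0, 0.819, -0.574, -0.001]
contact_force: [1.0, 0.1, 1.3]
width: 0.0602
t 6.22 tcp [ 0.4199 -0.4337  0.0744] xyaw -70.1 F [-0.2 -0.  -0.2] w 0.0601 j [ 0.78  0.69 -0.11  1.77  0.11  0.69 -0.62] 
lin [-0.9  0.2 41.4] dist 41.0
```

View pics/wc.png

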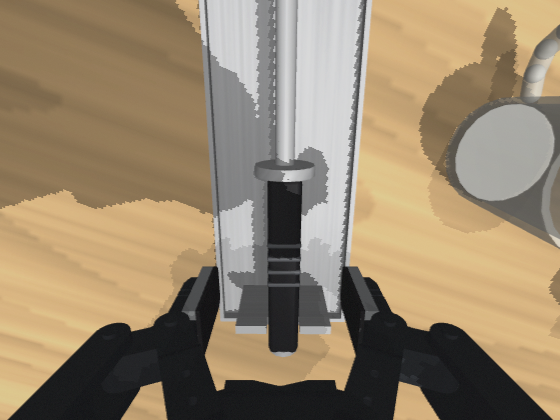

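```bash
python3 - <<'E'
from h import *
d=load('wc');print(d['tcp'],d['hand_eye'].round(4))
hsv=d['color'].max(-1).astype(int)
w,x,y,z=d['q'];R=Ro.from_quat([x,y,z,w]).as_matrix()
for v in [195,225,300]:
    row=hsv[v,250:320];k=np.where(row<75)[0]+250
    a=ray(d,k.min(),v,.059);b=ray(d,k.max()+1,v,.059);m=(a+b)/2;print(k.min(),k.max(),m.round(4),np.linalg.norm(a-b).round(4),'tool',(R.T@(m-d['tcp'])*1000).round(1))
m=ray(d,284.5,172,.05);print('collar',m,(R.T@(m-d['tcp'])*1000).round(1))
E
```

```text
[ 0.41930649 -0.43288799  0.07310266] [[ 1.000e+00  6.000e-04  0.000e+00 -2.000e-04]
 [-6.000e-04  9.450e-01  3.270e-01 -8.380e-02]
 [ 1.000e-04 -3.270e-01  9.450e-01 -1.424e-01]
 [ 0.000e+00  0.000e+00  0.000e+00  1.000e+00]]
267 301 [ 0.4562 -0.4218  0.059 ] 0.0178 tool [  2.2 -38.5  14.1]
268 300 [ 0.4408 -0.4275  0.059 ] 0.0173 tool [  2.3 -22.1  14.1]
268 299 [ 0.3975 -0.4432  0.059 ] 0.0183 tool [ 2.3 24.1 14.1]
collar [ 0.46561022 -0.41850298  0.05      ] [  2.3 -48.4  23.1]
```

```bash
python3 -m handwheel '[{"linear":[2,2,20],"turn":0},{"linear":[2,2,40],"turn":0},{"linear":[2,2,40],"turn":0},{"linear":[2,2,40],"turn":0}]' 60; python3 -m handwheel '[{"linear":[0,0,0],"turn":0},{"linear":[0,0,0],"turn":0},{"linear":[0,0,0],"turn":0},{"linear":[0,0,0],"turn":0},{"linear":[0,0,0],"turn":0},{"linear":[0,0,0],"turn":0}]' 10 30;  python3 -c "
from h import *
snap('wrist','wd')
delta([.4195,-.433,.033])"
```

```text
time: 6.55
tcp_pos: [0.4184, -0.4367, 0.0344]
orientation: [0.0, 0.818, -0.575, 0.001]
contact_force: [0.6, 0.4, -0.1]
width: 0.0598
time: 7.05
tcp_pos: [0.4183, -0.4369, 0.0339]
orientation: [0.0, 0.818, -0.575, 0.001]
contact_force: [-1.0, 1.3, 12.0]
width: 0.0176
t 7.1 tcp [ 0.4182 -0.4369  0.0339] xyaw -70.15 F [-1.   1.9 11.5] w 0.0172 j [ 0.78  0.75 -0.1   1.78  0.12  0.62 -0.62] 
lin [-3.3 -2.5  0.9] dist 4.0
```

View pics/wd.png

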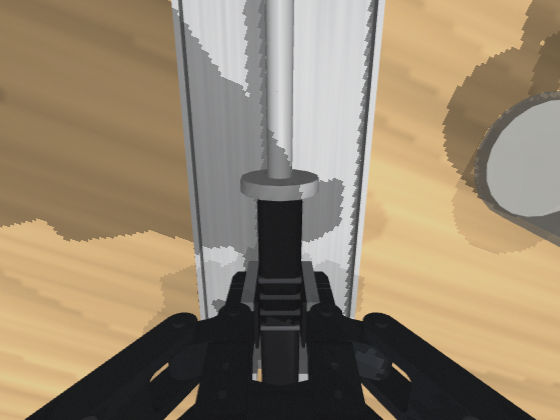

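```bash
python3 -c "
from h import *
d=load('wd');w,x,y,z=d['q'];R=Ro.from_quat([x,y,z,w]).as_matrix()
for p in [(279,200,.05),(279,171,.066),(279,186,.066)]:
    m=ray(d,*p);print((R.T@(m-d['tcp'])*1000).round(1))
"
python3 -m handwheel '[{"linear":[0,0,-15],"turn":0},{"linear":[0,0,-40],"turn":0},{"linear":[0,0,-70],"turn":0},{"linear":[0,0,-100],"turn":0},{"linear":[0,0,-130],"turn":0},{"linear":[0,0,-140],"turn":0},{"linear":[0,0,-140],"turn":0}]';  python3 -c "
from h import *
snap('scene','s10');snap('side','d10');snap('wrist','w10')
M=np.array([.492,-.0863]);h=np.array([np.cos(np.radians(63.8)),np.sin(np.radians(63.8))])
delta(np.r_[M-.29*h,.148-.016]);delta(np.r_[M-.35*h,.2])"
```

```text
[ -0.5 -45.1 -16. ]
[ -0.5 -60.6 -32. ]
[ -0.5 -55.2 -32. ]
time: 7.68
tcp_pos: [0.4187, -0.4374, 0.1758]
orientation: [0.0, 0.818, -0.575, 0.002]
contact_force: [0.1, -0.2, -2.0]
width: 0.0175
t 7.83 tcp [ 0.4173 -0.4361  0.1717] xyaw -70.14 F [ 1.1 -0.2 -1. ] w 0.0178 j [ 0.8   0.56 -0.13  1.71  0.09  0.88 -0.59] 
lin [-102.4   19.7   39.9] dist 112.0
t 7.83 tcp [ 0.4173 -0.4361  0.1717] xyaw -70.14 F [ 1.1 -0.2 -1. ] w 0.0178 j [ 0.8   0.56 -0.13  1.71  0.09  0.88 -0.59] 
lin [-60.8  63.  -28.1] dist 92.0
```

View pics/s10.png

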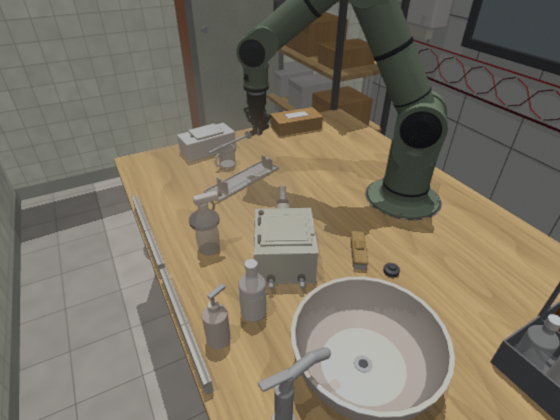

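View pics/d10.png

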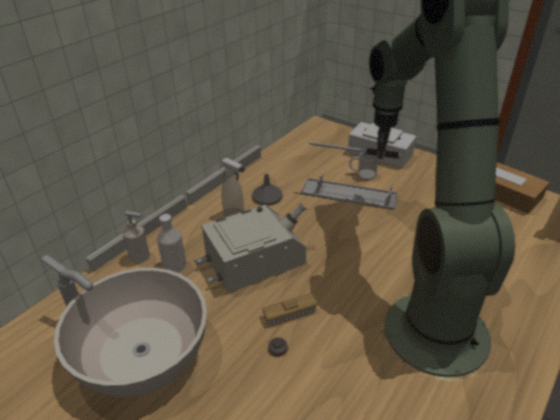

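View pics/w10.png

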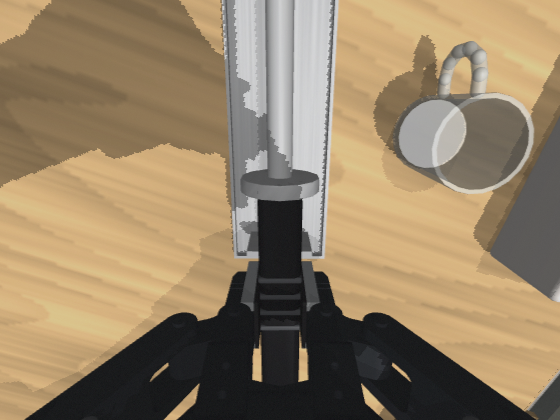

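```bash
python3 -m handwheel '[{"linear":[-10,10,-15],"turn":-6},{"linear":[-20,20,-28],"turn":-12},{"linear":[-30,30,-28],"turn":-18},{"linear":[-40,40,-28],"turn":-24},{"linear":[-50,50,-28],"turn":-30},{"linear":[-61,63,-28],"turn":-36},{"linear":[-61,63,-28],"turn":-42},{"linear":[-61,63,-28],"turn":-44},{"linear":[-61,63,-28],"turn":-44},{"linear":[-61,63,-28],"turn":-44}]';  python3 -c "
from h import *
snap('scene','s11');snap('side','d11');snap('wrist','w11')
M=np.array([.492,-.0863]);h=np.array([np.cos(np.radians(63.8)),np.sin(np.radians(63.8))])
delta(np.r_[M-.29*h,.148-.016])"
```

```text
time: 8.67
tcp_pos: [0.3374, -0.4003, 0.1997]
orientation: [-0.001, 0.974, -0.227, -0.001]
contact_force: [-1.0, 0.8, -1.3]
width: 0.0172
t 8.82 tcp [ 0.3378 -0.4004  0.2002] xyaw -26.21 F [ 0.7 -0.8 -0.7] w 0.0176 j [ 1.    0.42 -0.32  1.89  0.17  0.87  0.14] 
lin [ -0.2 -59.8  68.2] dist 91.0
```

View pics/w11.png

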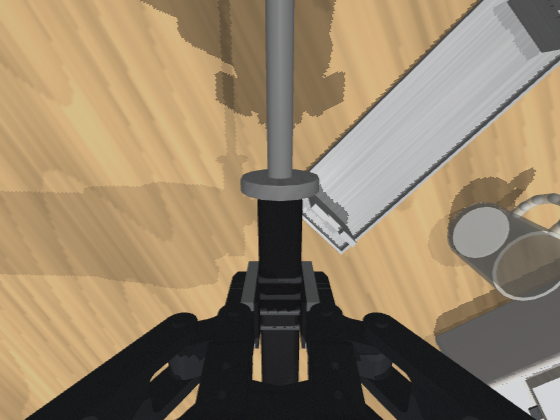

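View pics/d11.png

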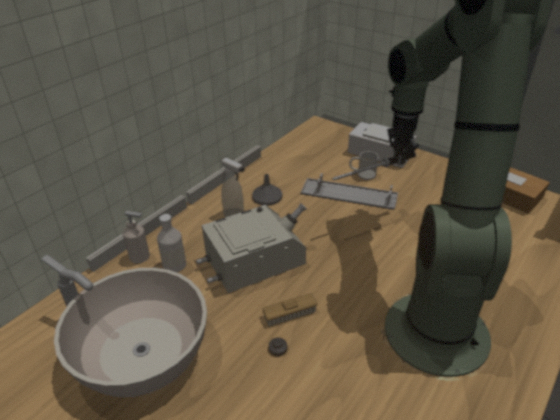

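```bash
python3 -m handwheel '[{"linear":[0,-10,20],"turn":0},{"linear":[0,-25,40],"turn":0},{"linear":[0,-40,55],"turn":0},{"linear":[0,-55,65],"turn":0},{"linear":[0,-60,68],"turn":0},{"linear":[0,-60,68],"turn":0},{"linear":[0,-60,68],"turn":0}]';  python3 -c "
from h import *
snap('scene','s12');snap('side','d12');snap('wrist','w12')
M=np.array([.492,-.0863]);h=np.array([np.cos(np.radians(63.8)),np.sin(np.radians(63.8))])
delta(np.r_[M-.255*h,.148-.016])
for t,(a,b,c,d) in {'s12':(200,130,340,230),'d12':(230,130,430,260)}.items():
    im=cv2.imread(f'pics/{t}.png')[b:d,a:c]; k=min(800/im.shape[1],600/im.shape[0]); cv2.imwrite(f'pics/{t}z.png',cv2.resize(im,None,fx=k,fy=k,interpolation=cv2.INTER_CUBIC))
"
```

```text
time: 9.4
tcp_pos: [0.3643, -0.3472, 0.1331]
orientation: [0.0, 0.974, -0.226, 0.0]
contact_force: [-0.1, -0.2, -0.7]
width: 0.0175
t 9.55 tcp [ 0.364  -0.3477  0.1333] xyaw -26.22 F [ 0.9  0.2 -1.7] w 0.0173 j [ 0.88  0.48 -0.31  1.99  0.22  0.7  -0.03] 
lin [ -0.6 -36.    1.3] dist 36.0
```

View pics/w12.png

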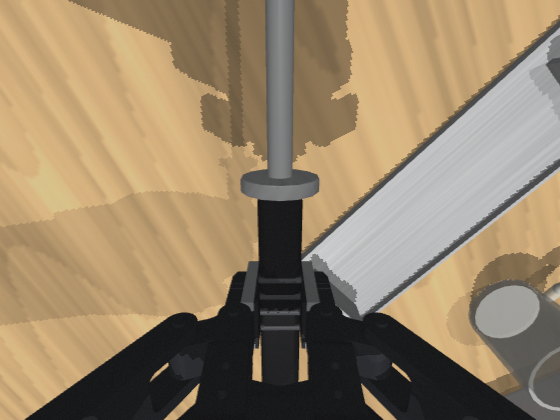

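View pics/d12z.png

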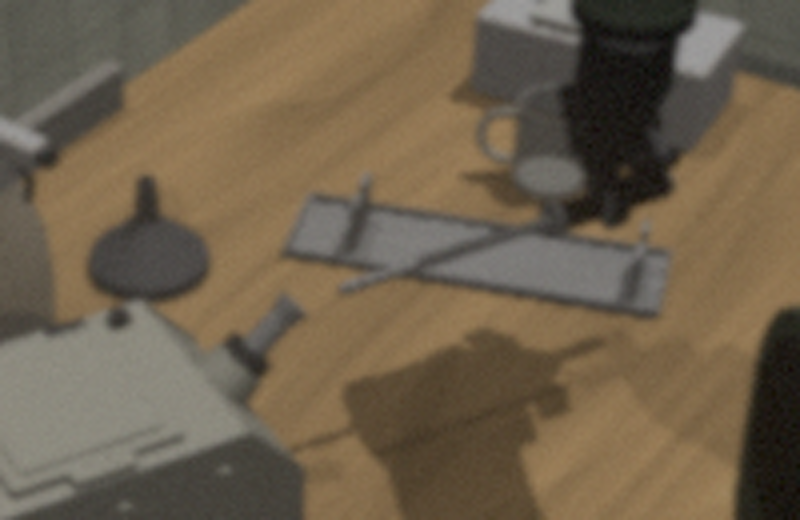

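View pics/s12z.png

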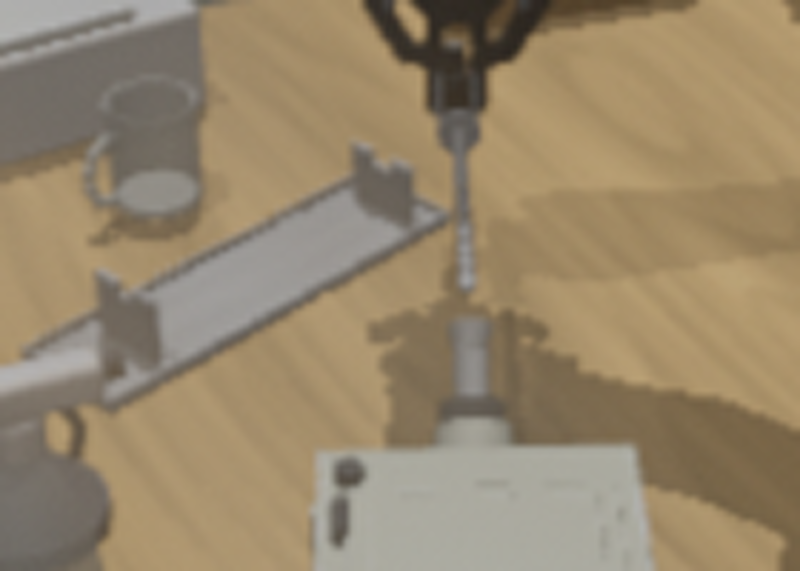

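```bash
cat >> h.py <<'E'
def tri(d1,p1,d2,p2):
    def oc(d,p):
        K=d['camera_matrix'];E=T(d);k=E[:3,:3]@np.array([(p[0]-K[0,2])/K[0,0],(p[1]-K[1,2])/K[1,1],1]);return E[:3,3],k/np.linalg.norm(k)
    a,u=oc(d1,p1);b,v=oc(d2,p2)
    s=np.linalg.lstsq(np.c_[u,-v],b-a,rcond=None)[0];P=a+s[0]*u;Q=b+s[1]*v
    return (P+Q)/2,np.linalg.norm(P-Q)
MO=np.array([.492,-.0863,.15]);H=np.r_[TY,0];
def mf(p): # mouth frame: lateral(tank x), along inward h, z
    q=np.array(p)-MO; return np.array([q[:2]@TX,q[:2]@TY,q[2]])*1000
E
python3 - <<'E'
from h import *
S=load('s12');D=load('d12')
t=tri(S,(281.7,180.2),D,(315.8,201.8));print('tip',t,mf(t[0]))
m=tri(S,(282.2,187),D,(302.8,205.5));print('mouth?',m,mf(m[0]))
# collar
# rod lines: fit by cloud within rod region
c=np.concatenate([cloud(S).reshape(-1,3),cloud(D).reshape(-1,3)])
q=np.array([mf(p) for p in c[(abs(c[:,2]-.15)<.03)&(c[:,0]>.3)&(c[:,0]<.52)&(c[:,1]>-.4)&(c[:,1]<-.05)]])
for a in range(-200,30,15):
    k=q[(q[:,1]>a)&(q[:,1]<a+15)&(abs(q[:,0])<20)]
    if len(k): print(a+7,len(k),'lat',np.percentile(k[:,0],[10,50,90]).round(1),'z',np.percentile(k[:,2],[10,50,90]).round(1))
E
```

```text
tip (array([ 0.47261208, -0.12560785,  0.14791683]), np.float64(0.0029848496377742235)) [-4.13270728e-02 -4.38291802e+01 -2.08316852e+00]
mouth? (array([ 0.49267706, -0.08428051,  0.15022644]), np.float64(0.002826605117136352)) [-0.2841196   2.1109322   0.22644471]
-193 21 lat [-5.7 -1.   4.9] z [-1.5  3.2  7.9]
-178 19 lat [-4.3 -2.   4.8] z [-1.2  2.6  6.8]
-163 19 lat [-3.4 -0.3  5.7] z [-0.7  2.5  5.8]
-148 20 lat [-2.7 -0.5  6. ] z [-0.8  2.6  6.6]
-133 21 lat [-5.2  0.3  4.6] z [0.7 3.1 5.7]
-118 18 lat [-5.3 -0.7  3.2] z [-0.1  3.4  5.1]
-103 19 lat [-5.  -0.4  3.5] z [-1.2  3.8  6.2]
-88 20 lat [-3.   0.   4.1] z [-2.9  2.8  6.5]
-73 20 lat [-5.7 -1.8  1.7] z [1.3 3.9 6. ]
-58 22 lat [-6.1 -2.1  4.7] z [0.1 2.7 7.4]
-43 18 lat [-4.1 -0.8  4.9] z [-1.8  1.6  5.1]
-13 3 lat [-3.7  4.3  7.9] z [-10.6  -9.7  -7.6]
2 35 lat [-12.1  -6.6  12.7] z [-4.4  2.7  7.6]
17 83 lat [-9.4 -3.   7.1] z [-13.7  -3.8   6.5]
32 64 lat [-8.8 -2.6  7.4] z [-22.7 -15.6  -9.4]
```

```bash
python3 -m handwheel '[{"linear":[0,-15,2],"turn":0},{"linear":[0,-30,2],"turn":0},{"linear":[0,-40,2],"turn":0},{"linear":[0,-48,2],"turn":0},{"linear":[0,-54,2],"turn":0},{"linear":[0,-54,2],"turn":0}]';  cat > look.py <<'E'
from h import *
import sys
n=sys.argv[1]
snap('scene','s'+n);snap('side','d'+n)
s=r.get_state();delta(s['tcp_pos']);print('mf tcp',mf(s['tcp_pos']).round(1))
A=cv2.imread(f'pics/s{n}.png')[110:220,220:340];B=cv2.imread(f'pics/d{n}.png')[120:240,270:400]
A=cv2.resize(A,(400,367),interpolation=cv2.INTER_CUBIC);B=cv2.resize(B,(398,367),interpolation=cv2.INTER_CUBIC)
cv2.imwrite(f'pics/z{n}.png',np.hstack([A,B]))
E
python3 look.py 13
```

```text
time: 10.05
tcp_pos: [0.3883, -0.298, 0.131]
orientation: [0.0, 0.974, -0.226, 0.0]
contact_force: [0.0, 0.3, -2.2]
width: 0.0173
t 10.15 tcp [ 0.388  -0.2985  0.1308] xyaw -26.16 F [ 0.4  0.7 -1.9] w 0.0175 j [ 0.78  0.47 -0.32  2.03  0.23  0.67 -0.14] 
lin [0. 0. 0.] dist 0.0
mf tcp [   0.3 -236.3  -19.2]
```

View pics/z13.png

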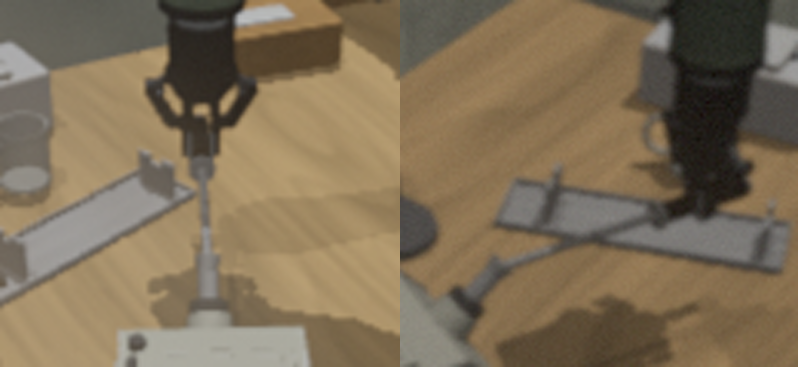

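```bash
python3 -m handwheel '[{"linear":[0,0,-8],"turn":0},{"linear":[0,-1,-16],"turn":0},{"linear":[0,-2,-24],"turn":0},{"linear":[0,-4,-32],"turn":0},{"linear":[0,-5,-41],"turn":0},{"linear":[0,-5,-41],"turn":0}]'; python3 look.py 14
```

```text
time: 10.65
tcp_pos: [0.3909, -0.294, 0.1738]
orientation: [0.0, 0.974, -0.226, 0.001]
contact_force: [-1.0, -1.2, -1.4]
width: 0.0175
t 10.75 tcp [ 0.3904 -0.2938  0.1722] xyaw -26.15 F [-0.3 -1.7 -1.2] w 0.0177 j [ 0.79  0.4  -0.34  2.    0.19  0.77 -0.12] 
lin [0. 0. 0.] dist 0.0
mf tcp [   0.5 -231.    22.2]
```

View pics/z14.png

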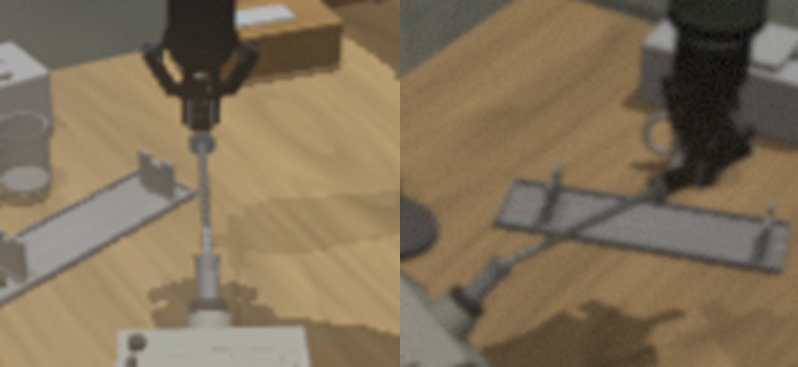

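```bash
python3 -m handwheel '[{"linear":[0,-3,-10],"turn":0},{"linear":[0,-6,-20],"turn":0},{"linear":[0,-9,-30],"turn":0},{"linear":[0,-13,-40],"turn":0},{"linear":[0,-17,-50],"turn":0},{"linear":[0,-21,-59],"turn":0},{"linear":[0,-26,-68],"turn":0},{"linear":[0,-31,-77],"turn":0},{"linear":[0,-31,-77],"turn":0}]'; python3 look.py 15
```

```text
time: 11.5
tcp_pos: [0.405, -0.265, 0.2505]
orientation: [0.0, 0.974, -0.226, 0.001]
contact_force: [0.2, -0.4, -2.2]
width: 0.0173
t 11.6 tcp [ 0.4042 -0.2655  0.2489] xyaw -26.11 F [-0.2  0.  -1.3] w 0.0172 j [ 0.76  0.29 -0.37  1.93  0.13  0.94 -0.13] 
lin [0. 0. 0.] dist 0.0
mf tcp [   0.3 -199.6   98.9]
```

View pics/z15.png

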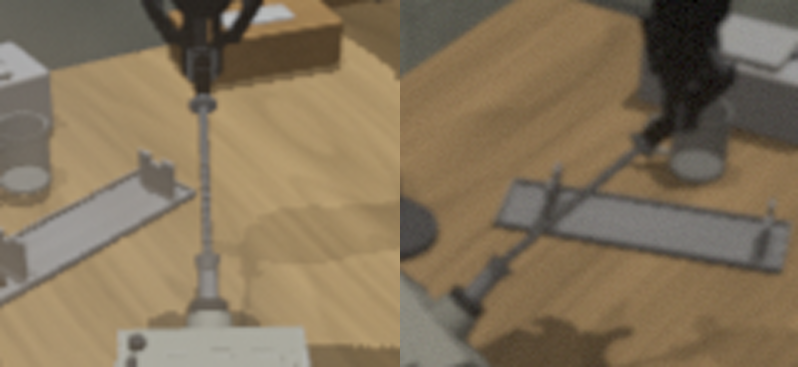

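```bash
python3 -m handwheel '[{"linear":[0,-5,-8],"turn":0},{"linear":[0,-11,-17],"turn":0},{"linear":[0,-17,-25],"turn":0},{"linear":[0,-23,-33],"turn":0},{"linear":[0,-25,-32],"turn":0},{"linear":[0,-33,-26],"turn":0},{"linear":[0,-41,-19],"turn":0},{"linear":[0,-41,-19],"turn":0}]'; python3 look.py 16
```

```text
time: 12.27
tcp_pos: [0.4221, -0.2271, 0.2659]
orientation: [-0.001, 0.974, -0.225, -0.001]
contact_force: [1.0, 0.1, -3.1]
width: 0.0172
t 12.37 tcp [ 0.4219 -0.2285  0.267 ] xyaw -26.1 F [ 1.1  0.4 -2. ] w 0.0178 j [ 0.7   0.27 -0.4   1.91  0.12  0.99 -0.21] 
lin [0. 0. 0.] dist 0.0
mf tcp [-1.000e-01 -1.586e+02  1.170e+02]
```

View pics/z16.png

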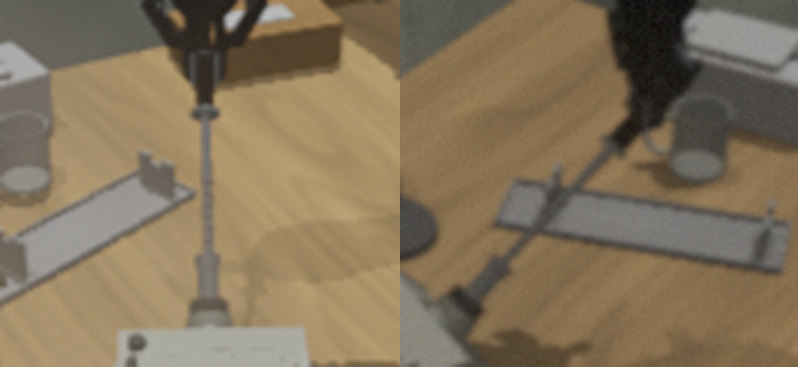

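```bash
python3 -m handwheel '[{"linear":[0,-8,7],"turn":0},{"linear":[0,-18,15],"turn":0},{"linear":[0,-28,24],"turn":0},{"linear":[0,-38,32],"turn":0},{"linear":[0,-48,40],"turn":0},{"linear":[0,-58,49],"turn":0},{"linear":[0,-68,57],"turn":0},{"linear":[0,-77,65],"turn":0},{"linear":[0,-77,65],"turn":0}]'; python3 look.py 17
```

```text
time: 13.12
tcp_pos: [0.456, -0.158, 0.2012]
orientation: [-0.001, 0.974, -0.225, -0.001]
contact_force: [0.6, 0.6, -2.1]
width: 0.0175
t 13.22 tcp [ 0.4558 -0.1598  0.2025] xyaw -26.12 F [-0.7 -0.1 -1.6] w 0.0174 j [ 0.55  0.36 -0.42  1.98  0.19  0.84 -0.43] 
lin [0. 0. 0.] dist 0.0
mf tcp [ -0.  -81.9  52.5]
```

View pics/z17.png

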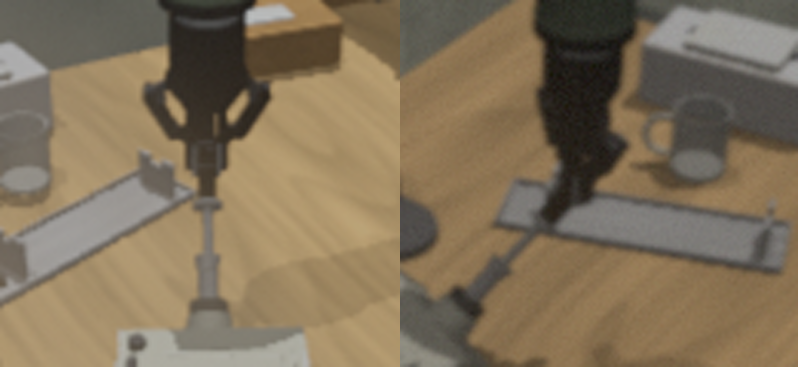

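```bash
python3 -m handwheel '[{"linear":[0,-8,7],"turn":0},{"linear":[0,-17,14],"turn":0},{"linear":[0,-26,22],"turn":0},{"linear":[0,-32,27],"turn":0},{"linear":[0,-34,29],"turn":0},{"linear":[0,-34,29],"turn":0}]'; python3 -m handwheel '[{"linear":[0,-1.5,1.3],"turn":0},{"linear":[0,-3,2.5],"turn":0},{"linear":[0,-4,3.4],"turn":0},{"linear":[0,-4,3.4],"turn":0}]'; python3 look.py 18
```

```text
time: 13.72
tcp_pos: [0.4709, -0.1291, 0.1734]
orientation: [-0.0, 0.974, -0.226, -0.0]
contact_force: [0.1, 0.6, -0.3]
width: 0.0172
time: 14.05
tcp_pos: [0.4727, -0.1259, 0.1704]
orientation: [-0.0, 0.974, -0.226, 0.0]
contact_force: [-0.5, 0.1, -1.9]
width: 0.0176
t 14.15 tcp [ 0.4726 -0.126   0.1704] xyaw -26.16 F [-0.9 -0.9 -0.7] w 0.0174 j [ 0.46  0.42 -0.41  2.    0.23  0.77 -0.54] 
lin [0. 0. 0.] dist 0.0
mf tcp [  0.2 -44.2  20.4]
```

View pics/z18.png

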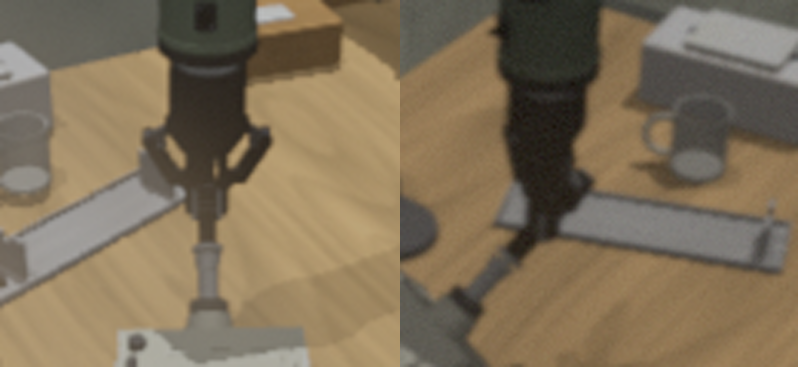

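Collar close to the mouth, no force yet. Creep in.

```bash
python3 -m handwheel '[{"linear":[0,-0.8,0.6],"turn":0},{"linear":[0,-1.5,1.3],"turn":0},{"linear":[0,-2.3,1.9],"turn":0},{"linear":[0,-2.3,1.9],"turn":0}]'; python3 -m handwheel '[{"linear":[0,-0.8,0.6],"turn":0},{"linear":[0,-1.5,1.3],"turn":0},{"linear":[0,-1.5,1.3],"turn":0}]'; python3 -c "
from h import *
s=r.get_state();print(mf(s['tcp_pos']),s['contact_force'])"
```

```text
time: 14.48
tcp_pos: [0.4737, -0.1236, 0.1683]
orientation: [-0.0, 0.974, -0.226, -0.0]
contact_force: [0.1, 0.3, -1.7]
width: 0.0174
time: 14.73
tcp_pos: [0.4742, -0.1231, 0.1675]
orientation: [0.001, 0.974, -0.226, 0.0]
contact_force: [-4.9, -4.3, 10.7]
width: 0.0173
[  0.23599391 -40.86891993  17.46962882] [-4.89863509 -4.30564145 10.69912607]
```

```bash
python3 -m handwheel '[{"linear":[0,-0.4,0.3],"turn":0},{"linear":[0,-0.4,0.3],"turn":0},{"linear":[0,-0.4,0.3],"turn":0},{"linear":[0,-0.4,0.3],"turn":0},{"linear":[0,-0.4,0.3],"turn":0}]'; python3 look.py 19; python3 -c "
from h import *
snap('wrist','w19')"
```

```text
time: 15.15
tcp_pos: [0.4742, -0.1231, 0.1674]
orientation: [0.001, 0.974, -0.227, 0.0]
contact_force: [-5.7, -6.0, 16.4]
width: 0.0173
t 15.25 tcp [ 0.4742 -0.123   0.1674] xyaw -26.19 F [-7.8 -6.7 15.2] w 0.0175 j [ 0.45  0.42 -0.41  2.    0.24  0.77 -0.55] 
lin [0. 0. 0.] dist 0.0
mf tcp [  0.3 -40.8  17.4]
```

View pics/z19.png

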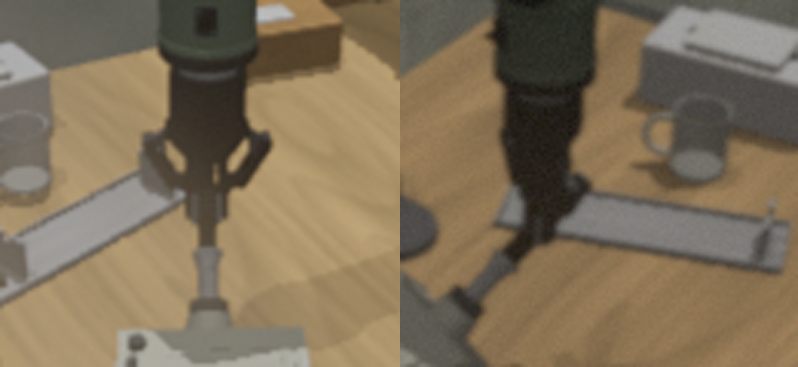

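View pics/w19.png

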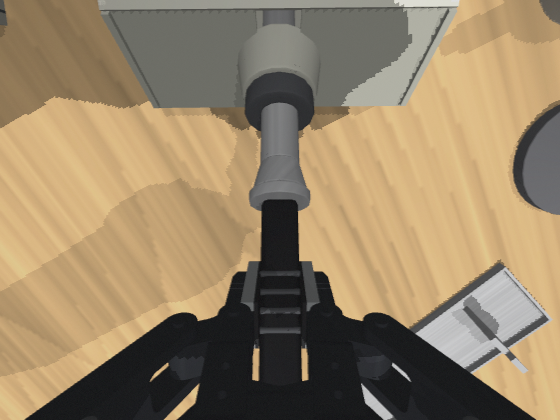

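```bash
python3 -m handwheel '[{"linear":[0,8,-6.7],"turn":0},{"linear":[0,20,-17],"turn":0},{"linear":[0,35,-29],"turn":0},{"linear":[0,50,-42],"turn":0},{"linear":[0,65,-54.5],"turn":0},{"linear":[0,80,-67],"turn":0},{"linear":[0,95,-80],"turn":0},{"linear":[0,110,-92],"turn":0},{"linear":[0,122,-102],"turn":0},{"linear":[0,122,-102],"turn":0}]'; python3 look.py 20
```

```text
time: 16.13
tcp_pos: [0.4201, -0.2341, 0.2706]
orientation: [0.001, 0.974, -0.228, 0.001]
contact_force: [0.4, -0.5, -1.7]
width: 0.0171
t 16.23 tcp [ 0.4206 -0.2318  0.2689] xyaw -26.2 F [ 1.   1.  -2.3] w 0.0173 j [ 0.71  0.27 -0.4   1.91  0.12  0.99 -0.2 ] 
lin [0. 0. 0.] dist 0.0
mf tcp [   0.2 -162.   118.9]
```

View pics/z20.png

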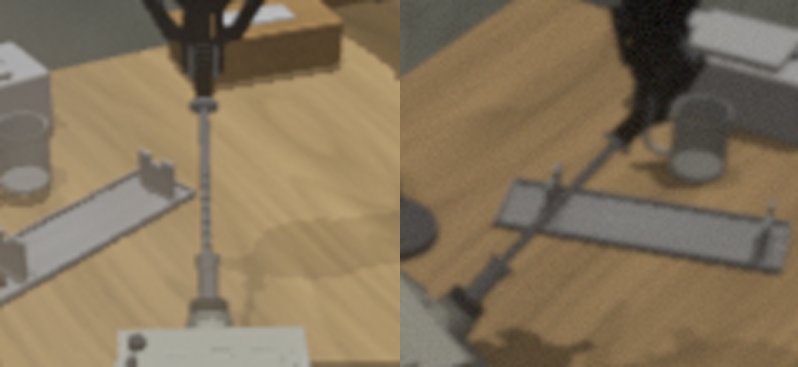

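```bash
python3 -m handwheel '[{"linear":[0,8,-7],"turn":0},{"linear":[0,14,-13],"turn":0},{"linear":[0,20,-5],"turn":0},{"linear":[0,26,4],"turn":0},{"linear":[0,33,12],"turn":0},{"linear":[0,39,20],"turn":0},{"linear":[0,44,29],"turn":0},{"linear":[0,49,38],"turn":0},{"linear":[0,53,47],"turn":0},{"linear":[0,57,57],"turn":0}]'; python3 look.py 21
```

```text
time: 17.07
tcp_pos: [0.3954, -0.2832, 0.2108]
orientation: [-0.0, 0.974, -0.226, -0.0]
contact_force: [-0.5, -0.8, 1.1]
width: 0.0174
t 17.17 tcp [ 0.3947 -0.2829  0.2102] xyaw -26.19 F [0.7 0.3 0.8] w 0.0174 j [ 0.79  0.35 -0.36  1.97  0.16  0.86 -0.12] 
lin [0. 0. 0.] dist 0.0
mf tcp [  -0.5 -219.4   60.2]
```

View pics/z21.png

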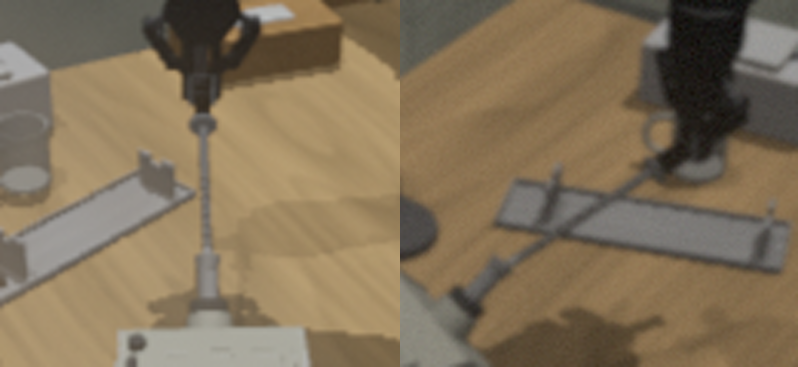

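```bash
python3 -m handwheel '[{"linear":[0,4,10],"turn":0},{"linear":[0,7,20],"turn":0},{"linear":[0,10,30],"turn":0},{"linear":[0,12,40],"turn":0},{"linear":[0,14,50],"turn":0},{"linear":[0,15,60],"turn":0},{"linear":[0,16,70],"turn":0},{"linear":[0,17,79],"turn":0},{"linear":[0,17,81],"turn":0},{"linear":[0,17,81],"turn":0}]'; python3 look.py 22
```

```text
time: 18.0
tcp_pos: [0.3879, -0.2978, 0.1301]
orientation: [-0.0, 0.974, -0.226, -0.001]
contact_force: [-0.4, -0.3, -0.2]
width: 0.0173
t 18.1 tcp [ 0.3882 -0.298   0.131 ] xyaw -26.13 F [-0.4  0.4 -1.5] w 0.0173 j [ 0.78  0.47 -0.32  2.03  0.23  0.68 -0.14] 
lin [0. 0. 0.] dist 0.0
mf tcp [   0.3 -235.8  -19. ]
```

View pics/z22.png

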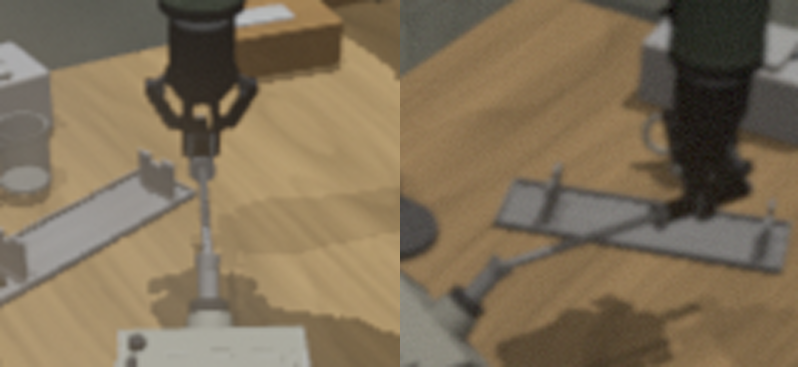

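```bash
python3 -m handwheel '[{"linear":[0,10,0],"turn":0},{"linear":[0,25,0],"turn":0},{"linear":[0,45,0],"turn":0},{"linear":[0,60,0],"turn":0},{"linear":[0,70,-15],"turn":0},{"linear":[0,70,-35],"turn":0},{"linear":[0,70,-60],"turn":0},{"linear":[0,70,-80],"turn":0},{"linear":[0,70,-80],"turn":0},{"linear":[0,70,-80],"turn":0}]' 10 50; python3 look.py 23; python3 -c "
from h import *
snap('wrist','w23')
S=load('s23');D=load('d23')
c=np.concatenate([cloud(S).reshape(-1,3),cloud(D).reshape(-1,3)])
q=np.array([mf(p) for p in c[(abs(c[:,2]-.225)<.04)&(c[:,0]>.25)&(c[:,0]<.52)&(c[:,1]>-.4)&(c[:,1]<-.05)]])
for a in range(-270,-30,20):
    k=q[(q[:,1]>a)&(q[:,1]<a+20)&(abs(q[:,0])<20)]
    if len(k): print(a+10,len(k),np.percentile(k[:,0],[10,50,90]).round(1),'z',np.percentile(k[:,2],[10,50,90]).round(1))
"
```

```text
time: 18.93
tcp_pos: [0.3572, -0.3618, 0.212]
orientation: [0.001, 0.974, -0.227, 0.001]
contact_force: [0.1, -0.4, -1.7]
width: 0.0171
t 19.03 tcp [ 0.3567 -0.3611  0.2104] xyaw -26.17 F [-0.4 -0.5 -1.6] w 0.0169 j [ 0.95  0.38 -0.35  1.91  0.16  0.88  0.06] 
lin [0. 0. 0.] dist 0.0
mf tcp [-1.000e-01 -3.063e+02  6.040e+01]
-260 101 [-11.8  -4.   11.1] z [68.4 82.2 89.7]
-240 34 [-6.8 -0.4  8.4] z [73.5 80.7 86.9]
-220 25 [-5.5 -1.   3.4] z [75.7 80.5 82.9]
-200 26 [-6.6 -1.7  2.3] z [75.3 80.2 82.4]
-180 26 [-7.4 -2.   5.2] z [77.8 79.8 82.4]
-160 28 [-5.9 -1.6  4. ] z [74.5 79.8 83. ]
-140 27 [-5.2 -0.6  3.9] z [77.3 78.9 82.8]
-120 26 [-3.8 -0.8  6.9] z [75.8 79.5 82.4]
-100 27 [-6.2 -1.2  4.1] z [74.8 80.4 82.6]
-80 29 [-4.9 -2.1  2.1] z [75.8 80.1 82.4]
-60 23 [-4.6 -0.2  4.4] z [74.2 78.  81.7]
```

View pics/d23.png

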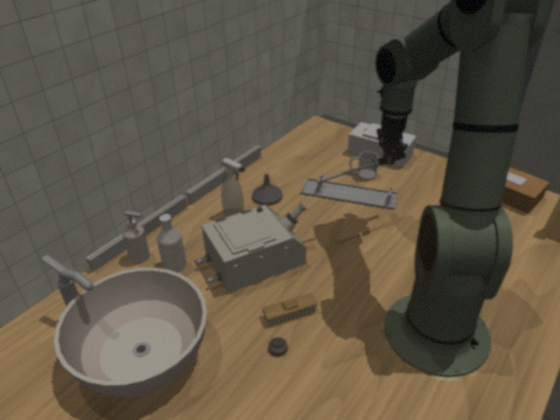

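```bash
python3 -c "
from h import *
delta([.44,-.05,.24]);delta([.42,.2475,.2])"
```

```text
t 19.08 tcp [ 0.3568 -0.3609  0.2102] xyaw -26.15 F [ 0.7  0.  -1.4] w 0.0173 j [ 0.94  0.38 -0.35  1.91  0.16  0.88  0.06] 
lin [ -62.3 -315.7  -29.7] dist 323.0
t 19.08 tcp [ 0.3568 -0.3609  0.2102] xyaw -26.15 F [ 0.7  0.  -1.4] w 0.0173 j [ 0.94  0.38 -0.35  1.91  0.16  0.88  0.06] 
lin [-211.4 -573.9   10.5] dist 612.0
```

```bash
python3 -m handwheel '[{"linear":[-3,-12,-10],"turn":0},{"linear":[-8,-40,-20],"turn":0},{"linear":[-14,-72,-30],"turn":0},{"linear":[-21,-105,-30],"turn":0},{"linear":[-28,-140,-30],"turn":0},{"linear":[-35,-175,-30],"turn":0},{"linear":[-42,-210,-30],"turn":0},{"linear":[-49,-245,-30],"turn":0},{"linear":[-56,-280,-30],"turn":0},{"linear":[-62,-316,-30],"turn":0}]' ; python3 -c "
from h import *
delta([.42,.2475,.24]);delta([.42,.2475,.2])"
```

```text
time: 19.92
tcp_pos: [0.4404, -0.0478, 0.2409]
orientation: [0.0, 0.974, -0.226, -0.0]
contact_force: [1.0, -0.9, -1.8]
width: 0.0173
t 19.92 tcp [ 0.4404 -0.0478  0.2409] xyaw -26.13 F [ 1.  -0.9 -1.8] w 0.0173 j [ 0.43  0.25 -0.54  2.02  0.16  0.91 -0.65] 
lin [-148.4 -256.1    0.8] dist 296.0
t 19.92 tcp [ 0.4404 -0.0478  0.2409] xyaw -26.13 F [ 1.  -0.9 -1.8] w 0.0173 j [ 0.43  0.25 -0.54  2.02  0.16  0.91 -0.65] 
lin [-148.4 -256.1   40.8] dist 299.0
```

```bash
python3 -m handwheel '[{"linear":[-10,-18,0],"turn":0},{"linear":[-27,-46,0],"turn":0},{"linear":[-44,-76,0],"turn":0},{"linear":[-61,-106,0],"turn":0},{"linear":[-78,-136,0],"turn":0},{"linear":[-95,-166,0],"turn":0},{"linear":[-112,-196,10],"turn":0},{"linear":[-129,-224,20],"turn":0},{"linear":[-142,-246,32],"turn":0},{"linear":[-148,-256,40],"turn":0}]' ; python3 -m handwheel '[{"linear":[0,0,0],"turn":0},{"linear":[0,0,0],"turn":0},{"linear":[0,0,0],"turn":0},{"linear":[0,0,0],"turn":0}]'; python3 -c "
from h import *
snap('scene','s24');snap('side','d24');snap('wrist','w24');delta([.42,.2475,.2])"
```

```text
time: 20.75
tcp_pos: [0.4191, 0.2488, 0.1999]
orientation: [-0.0, 0.975, -0.224, -0.001]
contact_force: [-0.5, -1.0, -2.2]
width: 0.0166
time: 21.08
tcp_pos: [0.4211, 0.2442, 0.2013]
orientation: [0.0, 0.974, -0.227, 0.0]
contact_force: [0.5, 0.6, -1.9]
width: 0.0173
t 21.23 tcp [0.4211 0.2445 0.2012] xyaw -26.22 F [ 0.3  0.6 -1.3] w 0.0168 j [-0.15  0.4  -0.63  1.96  0.31  0.87 -1.4 ] 
lin [-2.4 -2.2  1.2] dist 3.0
```

View pics/s24.png

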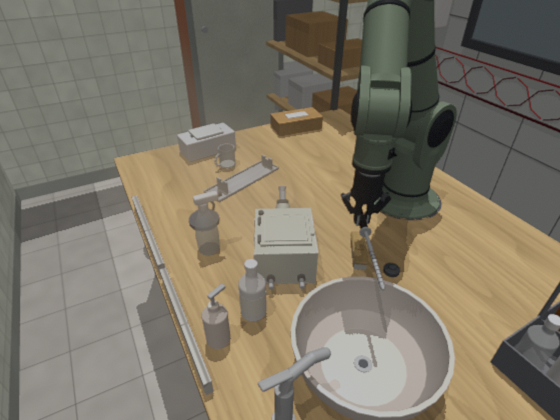

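View pics/d24.png

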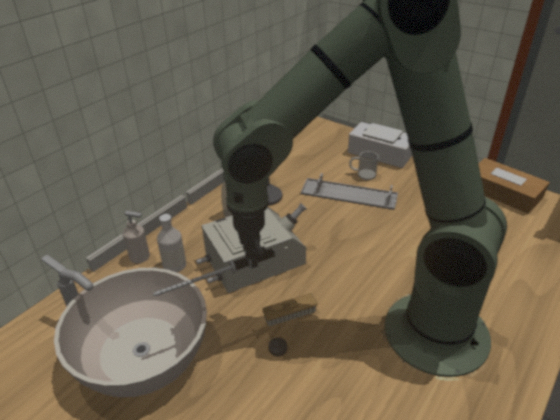

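```bash
python3 - <<'E'
from h import *
S=load('s24');D=load('d24')
print(tri(S,(382,286),D,(157,293)))
c=np.concatenate([cloud(S).reshape(-1,3),cloud(D).reshape(-1,3)])
t0=r.get_state()['tcp_pos']
q=c-t0; q=np.c_[q[:,:2]@TX,q[:,:2]@TY,c[:,2]]
for a in np.arange(.05,.27,.02):
    k=q[(q[:,1]>a)&(q[:,1]<a+.02)&(abs(q[:,0])<.02)&(q[:,2]>.17)&(q[:,2]<.25)]
    if len(k): print(round(a+.01,2),len(k),np.median(k[:,0]).round(4),np.percentile(k[:,2],[10,50,90]).round(4))
# lid: heights vs tank x
Q=np.array([ (p[:2]-C0)@np.c_[TX,TY] for p in c]);m=(abs(Q[:,1])<.06)&(c[:,2]>.1)&(c[:,2]<.2)
for a in np.arange(-.085,.09,.02):
    k=m&(Q[:,0]>a)&(Q[:,0]<a+.02);print('lid',round(a+.01,3),k.sum(),np.median(c[k,2]).round(4) if k.sum() else '')
E
```

```text
(array([0.52732937, 0.45946574, 0.21563099]), np.float64(0.0013557847190302304))
0.06 161 -0.0007 [0.2103 0.221  0.2302]
0.08 55 -0.0008 [0.218  0.2205 0.2223]
0.1 54 0.0001 [0.2168 0.2196 0.2218]
0.12 60 -0.0009 [0.2162 0.2201 0.2227]
0.14 61 -0.0006 [0.2169 0.2203 0.2221]
0.16 64 -0.0001 [0.216  0.2199 0.2222]
0.18 60 -0.0004 [0.2169 0.2195 0.2215]
0.2 70 0.0 [0.2153 0.2195 0.2222]
0.22 68 -0.0003 [0.2152 0.2198 0.2219]
0.24 68 0.0003 [0.2156 0.2194 0.2217]
0.26 2 0.0043 [0.2175 0.2189 0.2204]
lid -0.075 329 0.1326
lid -0.055 278 0.1364
lid -0.035 262 0.1364
lid -0.015 243 0.1364
lid 0.005 236 0.1365
lid 0.025 235 0.1364
lid 0.045 228 0.1364
lid 0.065 250 0.1348
lid 0.085 159 0.1264
```

```bash
python3 -c "
from cell import r
print(r.get_state()['joint_velocities'].round(4)); print(r.close_job())"
```

```text
[-0.0045  0.0035  0.0007  0.0003  0.0001 -0.0001 -0.001 ]
the job is handed in; nothing more can be done
None
```

I did every step and handed the job in at about 21 s of the 61 s allowed; the system gave no verdict.

- **Lid:** I pushed it shut with the closed fingers. My last depth check shows its top at the same height along its whole length, so it is flat. The measured push at the fingers reached about 40–45 N. The limit of 40 N is given for the arm and gripper body, and I could not confirm whether fingertip contact counts towards it.
- **Dip:** The tool could only turn about the vertical, so I tilted the rod about 40° in the grip, working its tip against the flared mouth. It slid down the tube until the collar stopped, at a measured force of about 12 N, rising to about 17–18 N while I held it for 0.4 s. I then drew it right out and brought it level again the same way.
- **Final pose:** The rod is level to within about 0.5°, and its tip is about 76 mm from the basin's centre and about 85 mm above the rim. It is at rest in a 50 N grip and touches nothing else.
- **Other objects:** I saw nothing displaced in the camera views, but I did not measure each object's position.

In an early check the depth fit and the wrist camera disagreed by about 4 mm on the handle's position. I went with the wrist camera, and the grasp was clean.

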